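Load the filter plates into the vacuum manifold

ROBOT

A 6-joint arm with a two-finger parallel gripper is mounted at the origin on a cart in front of the work surface, level with it; the furniture and walls round the work are solid. World frame = base frame: x ahead of the robot, y to its left, z up, the work surface at z = 0. Lengths are in m, angles in degrees, forces in N, time in s.
With the tool pointing down it reaches from about 0.4 to 0.825 m from the base axis. Payload 7 kg.
Tool frame: the origin (TCP) lies where the fingers leave the gripper's body, on its centre line; the fingertips stand 66 mm ahead of it and the grasp point (between the pads) lies 47 mm ahead of it; z points along the fingers, y is the direction in which the jaws open and shut (so a half turn about z gives the same grasp; the last joint's range is limited). The gripper opens to 88 mm and grips with 3 to 60 N. Pads are 19 mm wide; open, the fingers measure 130 mm over their backs; the gripper's body (78 mm by 193 mm) begins 47 mm behind the grasp point.
Start: joints at [82.97, 20.546, 0.682, 0, -70.136, -16.507], TCP at [0.27, 0.619, 0.292] pointing down, gripper open.
Joint ranges: [-176.03, 176.03], [-82.01, 121.73], [-58.28, 71.71], [-173.87, 95.51], [-174.79, -0.11], [-173.66, 173.66]. Speed limits (degrees/s): [136.94, 136.94, 172.46, 180, 180, 180].

INTERFACE

Orientations are given as [roll, pitch, yaw] about the fixed x, y, z axes, in that order (R = Rz(yaw) Ry(pitch) Rx(roll)).
In Python, from plant import get_obs, snapshot, close_job gives the robot as it stands.
- The arm moves only by the tool play_rows, never from a script. Its argument "series" is a list of rows, each a list of 5 numbers: the opening in per cent of the stroke, from 0 (shut) to 100 (fully open), then the shift along the tool's x, y, z in m, then the turn about the tool's z in degrees. In form: [[jaw, dx, dy, dz, spin], ...]. A call has 1 to 10 rows; each row is the pose to reach, as a shift and turn from the pose commanded when the call began, along the tool's axes at that moment; what a row does not reach only later rows make up. A row lasts 1/10 s, in which the tool goes at most 50 mm and 8.59 degrees, less where a joint would pass 70% of its speed; a pose out of reach is approached as far as the arm can. A call with a gripper value outside its range is refused whole. The fingers move at their own pace and stop on an object; the grip force is fixed at half the most. Time passes only in rows, so rows that repeat a pose let the fingers close. It gives the time, the measured TCP pose, the force and the opening at its end, in the units of the state.
- get_obs(): the state, without advancing time (a new reading comes with each control period).
- snapshot(name): name is "side" or "top" or "wrist"; returns a dict with "frame" (384x512x3 uint8, red, green, blue), "z_map" (384x512 float32, m along the optical axis (not along the pixel's ray), 0 where there is no reading), "mtx" (3x3 intrinsics, pixels), "D" ([k1, k2, p1, p2, k3] as OpenCV has them; the pictures are not rectified), "camera_from_world" (4x4, takes a point from world to camera coordinates); the wrist camera has in their place "tool_from_camera" (4x4, takes a point from camera to tool coordinates, whose origin is the TCP and whose axes are the flange's). Camera axes: x right, y up, looking along -z (the intrinsics and any distortion apply to the point x, -y, -z); pixel columns grow to the right and rows downward; lengths in m; the calibration is good to about 2 mm. A picture is of the moment at which its call begins: read the wrist's pose just before it.
- close_job(): hands the job in, once; it reports no verdict.
The state is a dict: "clock": time; "joint_pos": joint angles; "qvel": joint speeds; "tau": joint torques, N m; "tool_pos": TCP position; "orientation": TCP orientation; "force": force on the tool from outside, world axes, zero at the start; "moment": the same for the moment, N m; "opening": finger opening in m.
Only numpy, scipy, OpenCV 4.12 (cv2) and the standard library are available. Lean on these libraries where they do the work, as an engineer would, in place of code of your own. Each camera call takes 0.05 s, during which the arm holds its last target.

TASK

Vent the vacuum manifold by turning its selector knob to the one-dot mark, then lift the cover off its two pins and lay it on the bench clear of the manifold. Thread every filter plate on the bench over both pins, the round hole on the thick pin and the slot on the thin one, so that the plates lie flat in one stack on the deck, and put the cover back over the pins on top of them. Last, turn the selector to the three-dot mark (vacuum), and leave the bottles around where they stand.

Things in the scene. Friction and masses are not known exactly. Their poses are not given: they have to be found in the camera images.
- manifold: Fixed metal vacuum manifold. Origin: on the bench under the middle of its chamber; z up, long axis y. Base slab: x +-55 mm, y -145 to +225, 14 mm high. Chamber: x +-26 mm, y +-80, its flat top (deck) 50 mm above the bench with two guide pins at y = +55 (thick) and -55 (thin), 65 mm tall. Valve block with the selector knob at y = +170; gauge lying at y = -117, 38 mm high.
- pin_big (a point): Foot of the thick guide pin (16 mm diameter): on its axis, at deck height; z up. The top 10 mm of the 65 mm pin is rounded off.
- pin_small (a point): Foot of the thin guide pin (10 mm diameter): on its axis, at deck height; z up. The top 10 mm of the 65 mm pin is rounded off.
- selector (a joint): Selector knob, rad: 0 = pointer on the one-dot mark (vent), 0.7 = two dots (hold), 1.4 = three dots (vacuum). Grows clockwise seen from above. A spring detent of about 0.06 N m pulls it into the nearest of the three positions; stops at -0.1 and 1.5.
- selector_grip (a point): On the knob's vertical axis, 74 mm above the bench, amid its black bar grip: 14 mm wide, 44 mm long, from 57 to 85 mm above the bench, over a 46 mm disc. The bar and its white pointer line lie along this point's x axis, which is the manifold's x axis at 0.7. The marks are black dots on the white dial, on the side away from the robot.
- cover: Aluminium cover, 60 mm (x) by 150 (y) by 14, 0.32 kg; at the start on the pins, on the bare deck. Origin: middle of the plate, 7 mm above its underside. Black bridge handle on top (+z): a bar 12 mm thick (x), 62 long (y), from 21 to 33 mm above the origin. On its y axis: a round 20 mm hole at y = +55 mm, a slot (14 mm in x, 18 mm in y) at y = -55 mm; a lug beside the round hole sticks out to y = +85 mm.
- cover_big_hole (a point): Centre of the cover's round hole, at half thickness.
- cover_small_hole (a point): Centre of the cover's slot, at half thickness.
- plate_1: White filter plate with three round windows, 60 mm (x) by 150 (y) by 12, 0.12 kg; all are alike; may be absent. Origin: its middle. Lies flat on the bench, turned either way; both faces are the same, either may be up. On its y axis: a round 20 mm hole at y = +55 mm, a slot (14 mm in x, 18 mm in y) at y = -55 mm; a lug beside the round hole sticks out to y = +85 mm.
- plate_1_big_hole (a point): Centre of the round hole of plate_1, at half thickness.
- plate_1_small_hole (a point): Centre of the slot of plate_1, at half thickness.
- plate_2: White filter plate with three round windows, 60 mm (x) by 150 (y) by 12, 0.12 kg; all are alike; may be absent. Origin: its middle. Lies flat on the bench, turned either way; both faces are the same, either may be up. On its y axis: a round 20 mm hole at y = +55 mm, a slot (14 mm in x, 18 mm in y) at y = -55 mm; a lug beside the round hole sticks out to y = +85 mm.
- plate_2_big_hole (a point): Centre of the round hole of plate_2, at half thickness.
- plate_2_small_hole (a point): Centre of the slot of plate_2, at half thickness.
- plate_3: White filter plate with three round windows, 60 mm (x) by 150 (y) by 12, 0.12 kg; all are alike; may be absent. Origin: its middle. Lies flat on the bench, turned either way; both faces are the same, either may be up. On its y axis: a round 20 mm hole at y = +55 mm, a slot (14 mm in x, 18 mm in y) at y = -55 mm; a lug beside the round hole sticks out to y = +85 mm.
- plate_3_big_hole (a point): Centre of the round hole of plate_3, at half thickness.
- plate_3_small_hole (a point): Centre of the slot of plate_3, at half thickness.
- plate_4: White filter plate with three round windows, 60 mm (x) by 150 (y) by 12, 0.12 kg; all are alike; may be absent. Origin: its middle. Lies flat on the bench, turned either way; both faces are the same, either may be up. On its y axis: a round 20 mm hole at y = +55 mm, a slot (14 mm in x, 18 mm in y) at y = -55 mm; a lug beside the round hole sticks out to y = +85 mm.
- plate_4_big_hole (a point): Centre of the round hole of plate_4, at half thickness.
- plate_4_small_hole (a point): Centre of the slot of plate_4, at half thickness.
- wash_bottle: Bystander, not part of the job: a white plastic bottle with a green cap, 54 mm wide, 118 mm tall. Origin: centre of its underside.
- dropper_bottle: Bystander, not part of the job: a small white bottle with a red cap, 27 mm wide, 66 mm tall. Origin: centre of its underside.
- reagent_bottle: Bystander, not part of the job: an amber bottle with a black cap, 44 mm wide, 92 mm tall. Origin: centre of its underside.

How it is judged (in metres and radians):
On the way, in this order (a step that is already met when the one before it is completed fails the run):
1. the selector is turned to the one-dot mark (vent) (value of joint selector below 0.12 rad), for 0.2 s.
2. the cover is taken off the pins and laid on the bench clear of the manifold (horizontal distance between cover and manifold above 0.08 m and height (world z) of cover below 0.05 m), for 0.2 s.
3. all filter plates are threaded over both pins and stacked flat on the deck, the cover still aside (all of step 2 and horizontal distance between each of plate_1_big_hole, plate_2_big_hole, plate_3_big_hole, plate_4_big_hole and pin_big below 0.005 m and horizontal distance between each of plate_1_small_hole, plate_2_small_hole, plate_3_small_hole, plate_4_small_hole and pin_small below 0.005 m and angle between the z axis of each of plate_1, plate_2, plate_3, plate_4 and the z axis of manifold, either way round below 0.05 rad and z of each of plate_1, plate_2, plate_3, plate_4 in the frame of pin_big below 0.034 m), for 0.3 s.
4. the cover is back over both pins, flat on the stack (horizontal distance between each of plate_1_big_hole, plate_2_big_hole, plate_3_big_hole, plate_4_big_hole, cover_big_hole and pin_big below 0.005 m and horizontal distance between each of plate_1_small_hole, plate_2_small_hole, plate_3_small_hole, plate_4_small_hole, cover_small_hole and pin_small below 0.005 m and angle between the z axis of each of plate_1, plate_2, plate_3, plate_4, cover and the z axis of manifold, either way round below 0.05 rad and z of each of plate_1, plate_2, plate_3, plate_4 in the frame of pin_big below 0.034 m and z of cover in the frame of pin_big below 0.047 m and z of each of plate_1, plate_2, plate_3, plate_4 in the frame of cover below -0.008 m and (contact force between cover and plate_1 above 0.3 N or contact force between cover and plate_2 above 0.3 N or contact force between cover and plate_3 above 0.3 N or contact force between cover and plate_4 above 0.3 N)), for 0.3 s.
5. the selector is turned to the three-dot mark (vacuum) (value of joint selector above 1.28 rad), for 0.2 s.
At the end, for the whole second after the job is handed in: Every plate present and, handle up on top of them, the cover are threaded on both pins (hole and slot centres within 5 mm of the pin axes, round hole on the thick pin), flat within 0.05 rad, stacked on the deck without a gap, at rest; the selector is within 0.12 rad of three dots (1.4 rad) (all of step 4 and value of joint selector above 1.28 rad and linear speed of each of cover, plate_1, plate_2, plate_3, plate_4 below 0.02 m/s); the robot touches nothing.
It fails at once if a bottle is pushed more than 3 cm or tipped over (distance of any of wash_bottle, dropper_bottle, reagent_bottle from where it was at the start of the episode above 0.03 m or angle between any of wash_bottle, dropper_bottle, reagent_bottle's own z axis and vertical above 0.5 rad).
Of plate_1, plate_2, plate_3, plate_4 only 2 to 3 are there at a start; the rules pass over those that are not, and their reading is None.
At some moment in a run one of plate_1, plate_2, plate_3, plate_4 may be knocked a few centimetres aside while the robot is not near it.
Once in a run the grip may slacken for a moment while it holds something.
It also fails if it takes over 210 s, if anything falls off the work surface, if the arm or the gripper's body presses on something with over 40 N, if the wrist force passes 120 N, or if a joint passes its speed limit or range.

## Working session

There is one attempt and no reset: what is moved stays moved. The work goes in short steps, Python scripts to look and compute and a tool call to move; the robot and the scene stay as the last step left them, time stands still between calls to the robot, and variables do not carry over. Pictures are saved under pics/ and viewed, and the job is handed in when it is done.

Besides the shell and the picture viewer there is one more tool, called after "Call:" as name(argument=value, ...) on one line, values as JSON. play_rows: Moves the arm, as the interface text tells. Its arguments: {"type":"object","properties":{"series":{"type":"array"}},"required":["series"]}

```bash
ls; mkdir -p pics; cat > h.py <<'E'
import numpy as np, cv2
from plant import get_obs, snapshot, close_job
from scipy.spatial.transform import Rotation as R
def save(s,n): cv2.imwrite('pics/'+n+'.png', cv2.cvtColor(s['frame'],cv2.COLOR_RGB2BGR))
def T_tool(o=None):
    o=o or get_obs(); T=np.eye(4); T[:3,:3]=R.from_euler('xyz',o['orientation'],degrees=True).as_matrix(); T[:3,3]=o['tool_pos']; return T
def wfc(s,o=None):
    if 'camera_from_world' in s: return np.linalg.inv(np.array(s['camera_from_world']))
    return T_tool(o)@np.array(s['tool_from_camera'])
def ray(s,px,W):
    p=cv2.undistortPoints(np.array(px,float).reshape(-1,1,2),np.array(s['mtx']),np.array(s['D'])).reshape(-1,2)
    d=np.c_[p[:,0],-p[:,1],-np.ones(len(p))]
    return W[:3,3],d@W[:3,:3].T
def onplane(s,px,z,W):
    o,d=ray(s,px,W); t=(z-o[2])/d[:,2]; return o+d*t[:,None]
def cloud(s,W):
    v,u=np.mgrid[0:384,0:512]
    o,d=ray(s,np.c_[u.ravel(),v.ravel()],W)
    return (o+d*s['z_map'].ravel()[:,None]).reshape(384,512,3)
E
python3 - <<'E'
from h import *
print(get_obs())
for n in ['side','top','wrist']:
    s=snapshot(n); save(s,n+'0'); print(n,wfc(s)[:3].round(3).tolist(),np.array(s['mtx']).tolist(),s['D'])
E
```

```text
pics
{'clock': 0.0, 'joint_pos': array([ 8.29688996e+01,  2.05913504e+01,  6.32770571e-01, -1.94254999e-02,
       -7.01374177e+01, -1.65075366e+01]), 'qvel': array([-0.02451994, -0.0625758 ,  0.0570099 , -0.17336584, -0.05412243,
        0.01212835]), 'tau': array([ 6.22399966e-04, -5.82716167e+01,  2.93058211e+01,  6.99704155e+00,
        7.15020869e-03, -1.42699992e-04]), 'tool_pos': array([0.26943147, 0.6184636 , 0.29121813]), 'orientation': array([ 1.79902770e+02, -9.77096490e-03, -2.35452441e+01]), 'force': array([-0.39458567, -0.0417808 , -0.85741779]), 'moment': array([-0.0242625 , -0.01812201,  0.07819007]), 'opening': 0.0878571510103459}
side [[0.963, 0.176, -0.202, 0.308], [-0.268, 0.625, -0.733, -0.85], [-0.002, 0.76, 0.649, 0.857]] [[355.3208990095503, 0.0, 256.51947639683976], [0.0, 355.3208990095503, 192.32222189014962], [0.0, 0.0, 1.0]] [-0.02084473  0.          0.          0.          0.        ]
top [[-0.002, 0.991, -0.132, 0.319], [-1.0, -0.004, -0.012, 0.028], [-0.012, 0.132, 0.991, 1.68]] [[488.5203095150763, 0.0, 258.6117388787739], [0.0, 488.5203095150763, 189.9452741845096], [0.0, 0.0, 1.0]] [-0.19114092  0.          0.          0.          0.        ]
wrist [[-0.401, 0.873, 0.279, 0.346], [-0.916, -0.382, -0.12, 0.584], [0.002, -0.304, 0.953, 0.384]] [[326.2936067177099, 0.0, 255.98752026022504], [0.0, 326.2936067177099, 189.25851185215015], [0.0, 0.0, 1.0]] [-0.07686098  0.          0.          0.          0.        ]
```

View pics/side0.png

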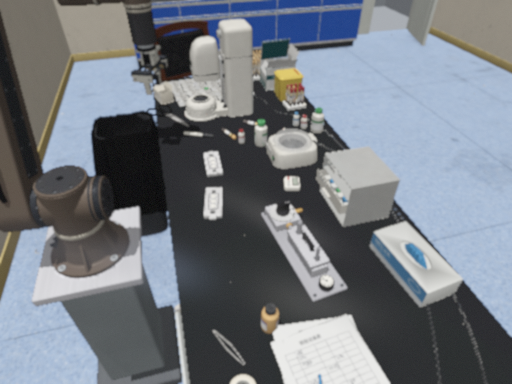

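View pics/top0.png

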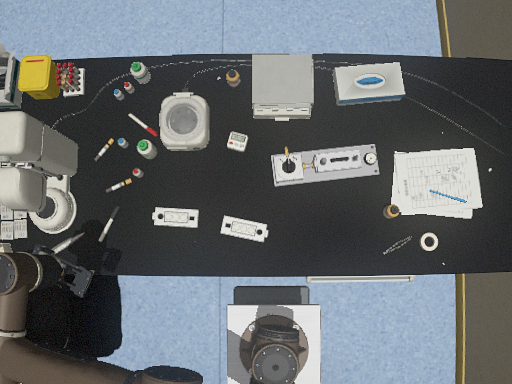

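View pics/wrist0.png

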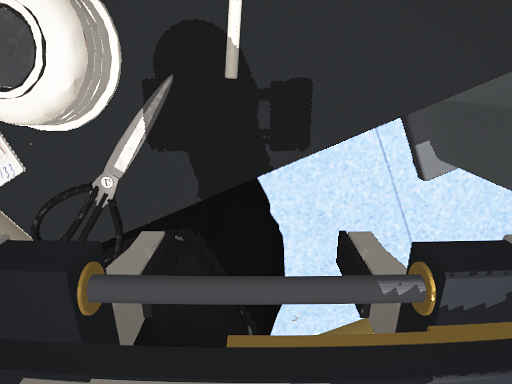

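```bash
python3 - <<'E'
from h import *
s=snapshot('top'); W=wfc(s); f=cv2.cvtColor(s['frame'],cv2.COLOR_RGB2BGR)
a=cv2.resize(f[130:250,140:280],None,fx=5,fy=5,interpolation=cv2.INTER_CUBIC); cv2.imwrite('pics/topA.png',a)
a=cv2.resize(f[135:200,260:390],None,fx=6,fy=6,interpolation=cv2.INTER_CUBIC); cv2.imwrite('pics/topB.png',a)
a=cv2.resize(f[40:280,0:250],None,fx=3,fy=2.5,interpolation=cv2.INTER_CUBIC); cv2.imwrite('pics/topC.png',a)
C=cloud(s,W)
for u,v in [(175,217),(244,229),(290,182),(330,180),(380,160),(276,155),(391,212),(147,149),(137,172)]: print(u,v,C[v,u].round(3))
s=snapshot('side'); f=cv2.cvtColor(s['frame'],cv2.COLOR_RGB2BGR)
cv2.imwrite('pics/sideA.png',cv2.resize(f[130:310,180:360],None,fx=3.3,fy=3.3,interpolation=cv2.INTER_CUBIC))
E
```

```text
175 217 [0.448 0.335 0.017]
244 229 [0.407 0.098 0.02 ]
290 182 [ 0.568 -0.06   0.018]
330 180 [ 0.576 -0.2    0.009]
380 160 [ 0.648 -0.381  0.002]
276 155 [ 0.664 -0.013  0.012]
391 212 [ 0.458 -0.394  0.075]
147 149 [0.672 0.423 0.088]
137 172 [0.598 0.462 0.063]
```

View pics/topA.png

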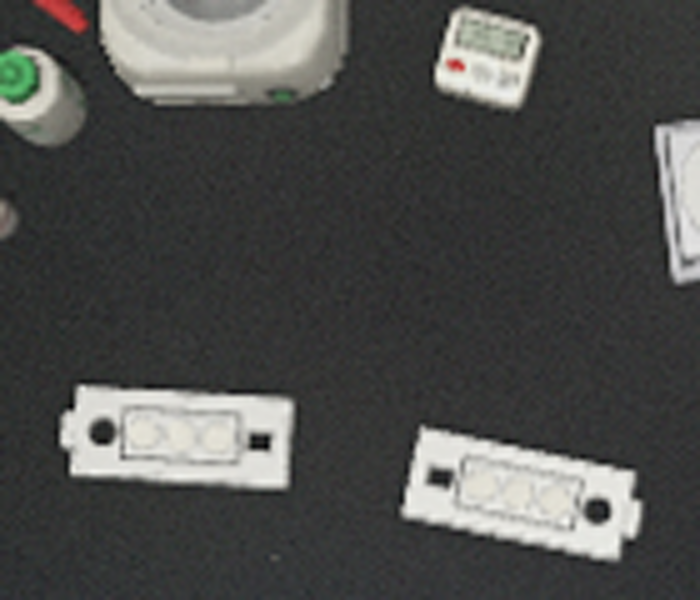

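View pics/topB.png

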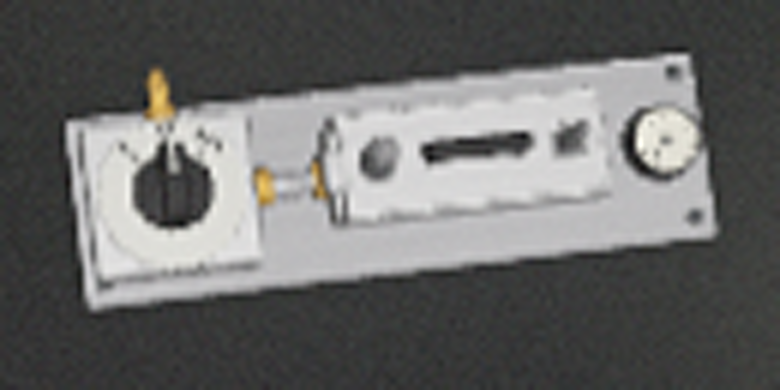

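View pics/topC.png

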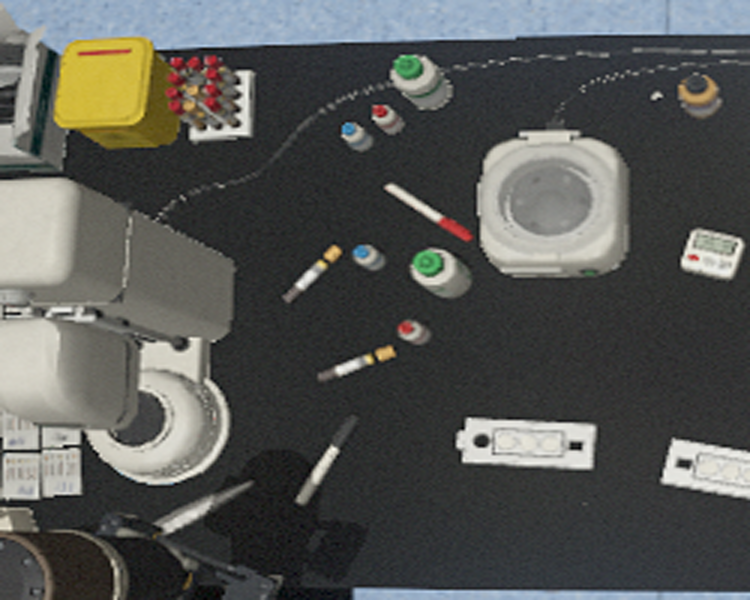

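View pics/sideA.png

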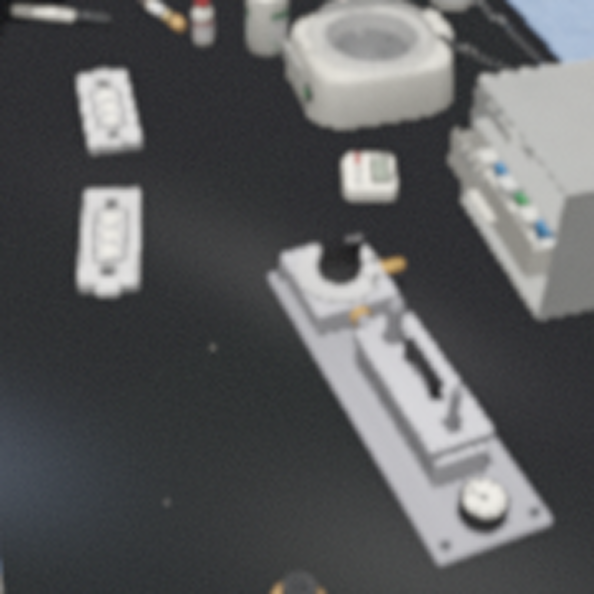

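```bash
cat >> h.py <<'E'
def go(p,yaw,o=None):
    """tool shift/spin to reach TCP p, yaw(deg)"""
    o=o or get_obs(); y0=o['orientation'][2]
    M=T_tool(o); d=M[:3,:3].T@(np.array(p)-M[:3,3]); sp=(-(yaw-y0)+180)%360-180
    return d.round(4), round(sp,2)
E
python3 - <<'E'
from h import *
s=snapshot('top'); W=wfc(s)
z=lambda u,v,k,u0,v0:(u0+(u+.5)/k-.5,v0+(v+.5)/k-.5)
A=lambda u,v:z(u,v,5,140,130)
B=lambda u,v:z(u,v,6,260,135)
print('P1 big,slot',onplane(s,[A(102,431),A(260,441)],.012,W).round(4))
print('P2',onplane(s,[A(597,510),A(440,477)],.012,W).round(4))
c=onplane(s,[B(68,120),B(90,308),B(715,236),B(687,57)],.014,W);print('slab',c.round(4), np.linalg.norm(c[0]-c[1]),np.linalg.norm(c[1]-c[2]))
k=onplane(s,[B(173,188)],.085,W);print('knob',k)
k=onplane(s,[B(423,152),B(532,143)],.083+.0,W);print('handle ends',k)
ey=(c[0]+c[1]-c[2]-c[3])[:2];print('manifold y dir deg',np.degrees(np.arctan2(ey[1],ey[0])))
o=get_obs();print(o['orientation'])
print(np.linalg.inv(T_tool(o))@wfc(snapshot('wrist'),o))
E
```

```text
P1 big,slot [[0.4528 0.3891 0.012 ]
 [0.4459 0.2785 0.012 ]]
P2 [[0.3984 0.0467 0.012 ]
 [0.4211 0.1541 0.012 ]]
slab [[ 0.6654  0.0047  0.014 ]
 [ 0.5553 -0.0073  0.014 ]
 [ 0.5964 -0.3714  0.014 ]
 [ 0.7028 -0.359   0.014 ]] 0.11075210907320578 0.366403769903448
knob [[ 0.61207835 -0.05214999  0.085     ]]
handle ends [[ 0.63247883 -0.19172443  0.083     ]
 [ 0.6375652  -0.25307695  0.083     ]]
manifold y dir deg 96.15880641069381
[ 1.79966148e+02 -5.02472254e-03 -2.35366627e+01]
[[-1.22167263e-03  9.52663457e-01  3.04024417e-01  8.40898699e-02]
 [ 9.99999171e-01  1.28735467e-03 -1.56044496e-05  1.04380985e-03]
 [-4.06253043e-04  3.04024146e-01 -9.52664240e-01 -9.28601100e-02]
 [ 0.00000000e+00  0.00000000e+00  0.00000000e+00  1.00000000e+00]]
```

```bash
python3 - <<'E'
from h import *
print(go([.57,-.12,.33],6.2))
E
```

```text
(array([ 0.5705,  0.5573, -0.0378]), np.float64(-29.74))
```

Call:
play_rows(series=[[100, 0.57, 0.557, -0.038, -29.7], [100, 0.57, 0.557, -0.038, -29.7], [100, 0.57, 0.557, -0.038, -29.7], [100, 0.57, 0.557, -0.038, -29.7], [100, 0.57, 0.557, -0.038, -29.7], [100, 0.57, 0.557, -0.038, -29.7], [100, 0.57, 0.557, -0.038, -29.7], [100, 0.57, 0.557, -0.038, -29.7], [100, 0.57, 0.557, -0.038, -29.7], [100, 0.57, 0.557, -0.038, -29.7]])

```text
clock: 1.35
tool_pos: [0.4579, 0.1542, 0.3166]
orientation: [-180.0, -0.1, 6.2]
force: [0.5, 0.6, -0.6]
opening: 0.0877
```

```bash
python3 - <<'E'
from h import *
o=get_obs();print(go([.57,-.12,.33],6.2,o),o['tool_pos'],o['joint_pos'].round(1))
s=snapshot('top');save(s,'top1')
E
```

```text
(array([ 0.0819,  0.2847, -0.0135]), np.float64(-0.01)) [0.45789966 0.15420358 0.31659676] [ 42.    1.2 -20.5   0.  -68.3  54.2]
```

View pics/top1.png

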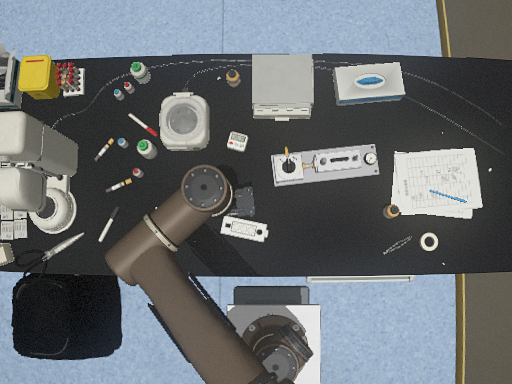

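Call:
play_rows(series=[[100, 0.082, 0.285, -0.0135, 0], [100, 0.082, 0.285, -0.0135, 0], [100, 0.082, 0.285, -0.0135, 0], [100, 0.082, 0.285, -0.0135, 0], [100, 0.082, 0.285, -0.0135, 0], [100, 0.082, 0.285, -0.0135, 0], [100, 0.082, 0.285, -0.0135, 0], [100, 0.082, 0.285, -0.0135, 0]])

```text
clock: 2.2
tool_pos: [0.5697, -0.1196, 0.3289]
orientation: [-180.0, 0.1, 6.0]
force: [-1.0, 0.7, 0.3]
opening: 0.0873
```

```bash
python3 - <<'E'
from h import *
o=get_obs();s=snapshot('wrist');save(s,'w1');print(o['tool_pos'],o['orientation'],o['qvel'].round(2))
import pickle;pickle.dump((o,s),open('w1.pkl','wb'))
E
```

```text
[ 0.56974202 -0.11955668  0.32887571] [-1.79990357e+02  5.69706961e-02  6.00020273e+00] [ 2.4  -1.32 -1.02 -0.27  0.09 -0.33]
```

View pics/w1.png

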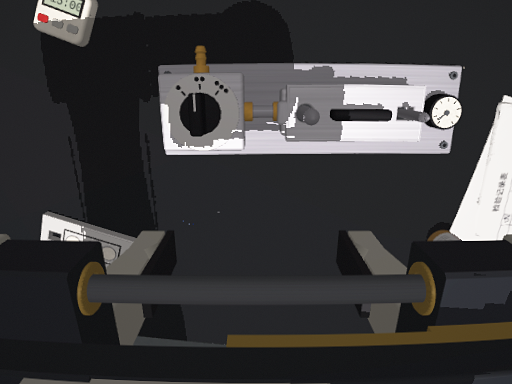

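```bash
python3 - <<'E'
from h import *
import pickle
o,s=pickle.load(open('w1.pkl','rb'));f=cv2.cvtColor(s['frame'],cv2.COLOR_RGB2BGR)
cv2.imwrite('pics/w1a.png',cv2.resize(f[40:160,150:250],None,fx=5,fy=5,interpolation=cv2.INTER_CUBIC))
cv2.imwrite('pics/w1b.png',cv2.resize(f[55:165,270:470],None,fx=4,fy=4,interpolation=cv2.INTER_CUBIC))
C=cloud(s,wfc(s,o))
for u,v in [(199,125),(310,135),(440,110),(355,115),(310,110),(400,113),(200,150)]: print(u,v,C[v,u].round(4))
E
```

```text
199 125 [ 0.6083 -0.0583  0.0843]
310 135 [ 0.6072 -0.1769  0.0635]
440 110 [ 0.6507 -0.3301  0.0394]
355 115 [ 0.6356 -0.214   0.0912]
310 110 [ 0.6363 -0.1652  0.109 ]
400 113 [ 0.642  -0.2732  0.0605]
200 150 [ 0.5747 -0.0552  0.0476]
```

View pics/w1a.png

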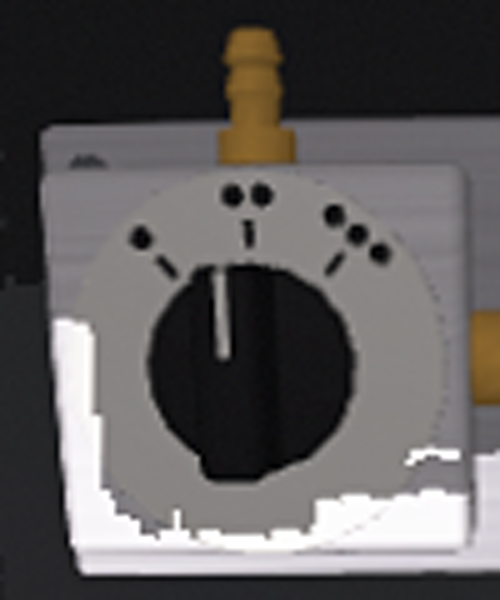

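View pics/w1b.png

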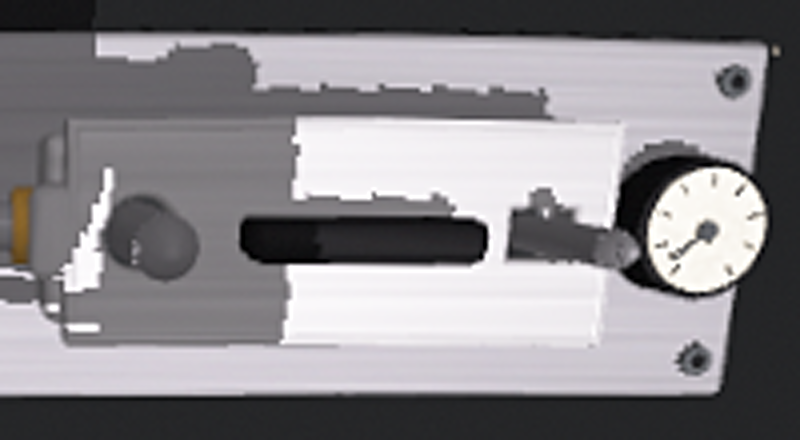

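```bash
python3 - <<'E'
from h import *
import pickle
o,s=pickle.load(open('w1.pkl','rb'));W=wfc(s,o)
z=lambda u,v,k,u0,v0:(u0+(u+.5)/k-.5,v0+(v+.5)/k-.5)
A=lambda u,v:z(u,v,5,150,40)
B=lambda u,v:z(u,v,4,270,55)
ang=lambda d:np.degrees(np.arctan2(d[1],d[0]))
c=onplane(s,[(159,66),(165,153.5),B(722,393),B(772,45)],.014,W);print(c.round(4))
e=(c[0]+c[1]-c[2]-c[3])/2;print('my dir',ang(e),ang(c[0]-c[3]),ang(c[1]-c[2]),np.linalg.norm(e))
p=onplane(s,[A(220,270),A(224,357)],.085,W);print('pointer',p.round(4),ang(p[0]-p[1]))
d=onplane(s,[A(140,237),A(247,195),A(357,233)],.05,W);print(d)
t=onplane(s,[B(168,250),B(618,247)],.113,W);print('pins',t,ang(t[0]-t[1]),np.linalg.norm(t[0]-t[1]))
h=onplane(s,[B(240,238),B(487,240)],.090,W);print('handle',h,h.mean(0),ang(h[0]-h[1]),np.linalg.norm(h[0]-h[1]))
C=cloud(s,W)
m=(C[...,2]>.088)&(C[...,2]<.098);
for lo,hi,n in [(.08,.0885,'?'),(.083,.0870,'knob'),(.0885,.094,'handle'),(.1,.118,'pins')]:
    m=(C[...,2]>lo)&(C[...,2]<hi)&(C[...,0]>.55)&(C[...,0]<.72)&(C[...,1]<0.02)&(C[...,1]>-.36)
    k,l,st,ce=cv2.connectedComponentsWithStats(m.astype(np.uint8))
    for i in range(1,k):
        if st[i,4]>15: q=C[l==i]; print(n,st[i,4],q.mean(0).round(4),q.min(0).round(4),q.max(0).round(4))
E
```

```text
[[ 0.6643  0.0047  0.014 ]
 [ 0.5587 -0.0056  0.014 ]
 [ 0.5987 -0.3728  0.014 ]
 [ 0.7063 -0.3605  0.014 ]]
my dir 96.3955606790393 96.56771108558603 96.22424508509309 0.3684786473044507
pointer [[ 0.639  -0.0512  0.085 ]
 [ 0.622  -0.053   0.085 ]] 5.76426458562854
[[ 0.64298985 -0.02689293  0.05      ]
 [ 0.65406429 -0.04991038  0.05      ]
 [ 0.6483792  -0.07444389  0.05      ]]
pins [[ 0.63021832 -0.16700477  0.113     ]
 [ 0.64335364 -0.27400305  0.113     ]] 96.99872479809598 0.10780152217607289
handle [[ 0.63345745 -0.18864525  0.09      ]
 [ 0.64021897 -0.25146083  0.09      ]] [ 0.63683821 -0.22005304  0.09      ] 96.14370272136058 0.06317844204271145
? 600 [ 0.6186 -0.0541  0.0848] [ 0.596  -0.0626  0.08  ] [ 0.6399 -0.0452  0.0878]
? 18 [ 0.6323 -0.1612  0.0848] [ 0.6252 -0.1645  0.0801] [ 0.6376 -0.1597  0.0885]
? 76 [ 0.6414 -0.2208  0.0863] [ 0.6376 -0.2432  0.082 ] [ 0.6446 -0.1978  0.0885]
? 28 [ 0.6329 -0.1929  0.0862] [ 0.628  -0.1965  0.0818] [ 0.638  -0.1915  0.0884]
? 40 [ 0.6423 -0.2732  0.0846] [ 0.6379 -0.276   0.0801] [ 0.6467 -0.2714  0.0885]
? 18 [ 0.6294 -0.2061  0.0874] [ 0.6285 -0.2143  0.0859] [ 0.6305 -0.1987  0.0882]
? 18 [ 0.6306 -0.2254  0.0874] [ 0.6295 -0.2331  0.0864] [ 0.6321 -0.2175  0.0885]
knob 550 [ 0.6185 -0.0539  0.085 ] [ 0.5965 -0.0625  0.083 ] [ 0.6398 -0.0455  0.087 ]
knob 34 [ 0.6418 -0.2206  0.0852] [ 0.6393 -0.2368  0.0831] [ 0.6439 -0.2061  0.087 ]
handle 562 [ 0.6364 -0.2226  0.09  ] [ 0.6284 -0.2519  0.0885] [ 0.6443 -0.1926  0.0925]
handle 22 [ 0.6432 -0.2734  0.0914] [ 0.6386 -0.2764  0.0891] [ 0.647  -0.2717  0.0939]
pins 236 [ 0.6308 -0.1665  0.1098] [ 0.6227 -0.1755  0.1003] [ 0.6383 -0.1597  0.1161]
pins 110 [ 0.6427 -0.2747  0.1089] [ 0.6382 -0.2796  0.1002] [ 0.6472 -0.2719  0.116 ]
```

```bash
python3 - <<'E'
from h import *
print(go([.6182,-.0535,.127],6.1))
E
```

```text
(array([ 0.0554, -0.0595,  0.2021]), np.float64(-0.01))
```

Call:
play_rows(series=[[100, 0.055, -0.0595, 0.04, 0], [100, 0.055, -0.0595, 0.09, 0], [100, 0.055, -0.0595, 0.13, 0], [100, 0.055, -0.0595, 0.17, 0], [100, 0.055, -0.0595, 0.19, 0], [100, 0.055, -0.0595, 0.202, 0], [100, 0.055, -0.0595, 0.202, 0]])

```text
clock: 2.95
tool_pos: [0.6174, -0.0523, 0.1265]
orientation: [180.0, 0.1, 6.3]
force: [1.0, -0.2, 1.3]
opening: 0.0876
```

```bash
python3 - <<'E'
from h import *
o=get_obs();s=snapshot('side');f=cv2.cvtColor(s['frame'],cv2.COLOR_RGB2BGR);print(o['tool_pos'],o['orientation'],o['force'])
cv2.imwrite('pics/s2.png',cv2.resize(f[150:310,220:360],None,fx=4,fy=4))
s=snapshot('wrist');save(s,'w2')
E
```

```text
[ 0.61737254 -0.05226282  0.12653522] [1.79986855e+02 1.26979353e-01 6.25983857e+00] [ 1.0110176  -0.1727456   1.33119098]
```

View pics/s2.png

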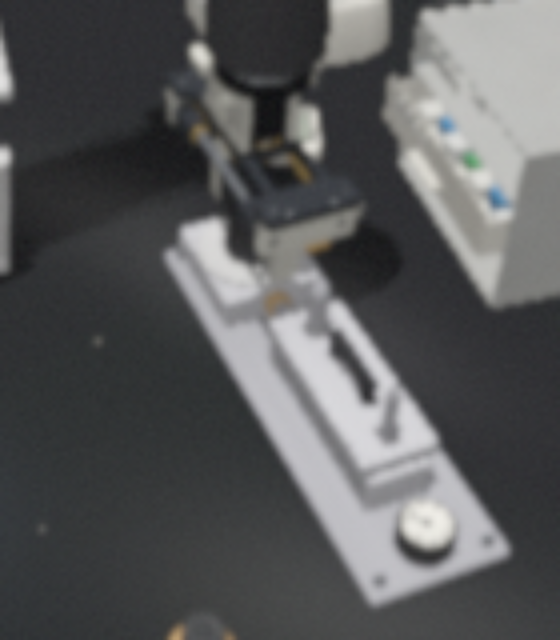

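View pics/w2.png

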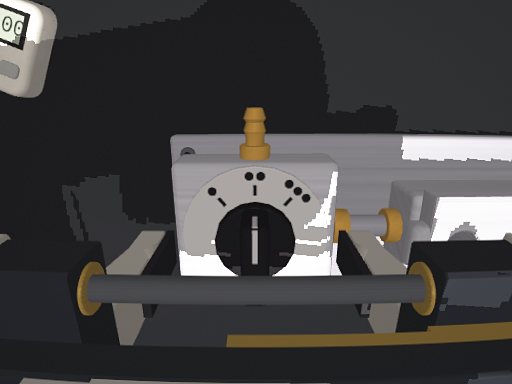

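Call:
play_rows(series=[[0, 0, 0, 0, 0], [0, 0, 0, 0, 0], [0, 0, 0, 0, 0], [0, 0, 0, 0, 0], [0, 0, 0, 0, 0], [0, 0, 0, 0, 0], [0, 0, 0, 0, 0], [0, 0, 0, 0, 0]])

```text
clock: 3.85
tool_pos: [0.6181, -0.0533, 0.1274]
orientation: [180.0, 0.0, 6.2]
force: [-0.3, -0.1, 1.1]
opening: 0.0291
```

Call:
play_rows(series=[[0, 0, 0, 0, -6], [0, 0, 0, 0, -13], [0, 0, 0, 0, -20], [0, 0, 0, 0, -27], [0, 0, 0, 0, -34], [0, 0, 0, 0, -41], [0, 0, 0, 0, -41], [0, 0, 0, 0, -41], [0, 0, 0, 0, -41]])

```text
clock: 4.75
tool_pos: [0.617, -0.0519, 0.1274]
orientation: [-179.9, 0.0, 47.2]
force: [-6.0, 9.0, 4.8]
opening: 0.0141
```

```bash
python3 - <<'E'
from h import *
o=get_obs();print(o['tool_pos'],o['orientation'],o['force'],o['moment'])
s=snapshot('wrist');save(s,'w3')
E
```

```text
[ 0.61698813 -0.05194084  0.12736308] [-1.79861661e+02  5.11124468e-03  4.71601783e+01] [-6.00258406  9.02900458  4.78950125] [ 3.27060119  2.10968612 -0.02868178]
```

View pics/w3.png

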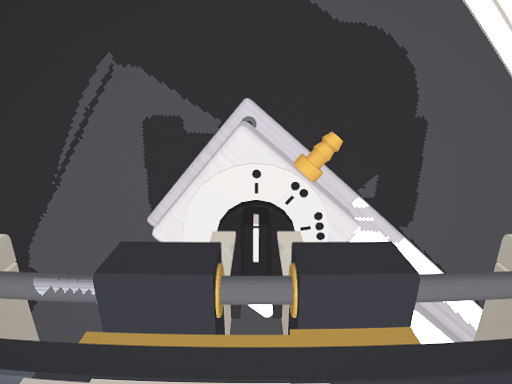

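Call:
play_rows(series=[[100, 0, 0, 0, 0], [100, 0, 0, 0, 0], [100, 0, 0, 0, 0], [100, 0, 0, 0, 0], [100, 0, 0, -0.05, 0], [100, 0, 0, -0.1, 8], [100, 0, 0, -0.14, 16], [100, 0, 0, -0.17, 24], [100, 0, 0, -0.2, 32], [100, 0, 0, -0.2, 40]])

```text
clock: 5.8
tool_pos: [0.6197, -0.0537, 0.3328]
orientation: [180.0, -0.5, 6.8]
force: [-0.2, -1.0, -0.1]
opening: 0.0856
```

```bash
python3 - <<'E'
from h import *
print(go([.6366,-.2222,.33],-83.65),get_obs()['tool_pos'])
s=snapshot('wrist');save(s,'w4')
E
```

```text
(array([-0.0033,  0.1693,  0.0029]), np.float64(90.49)) [ 0.61968811 -0.05370111  0.33279878]
```

View pics/w4.png

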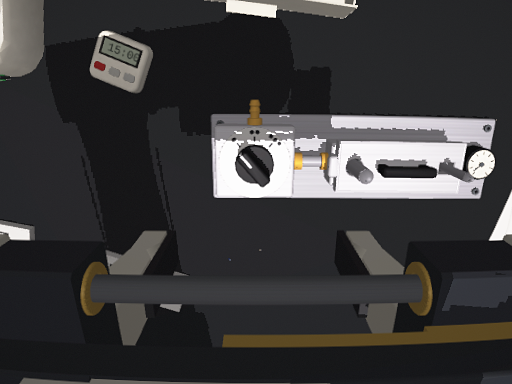

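Call:
play_rows(series=[[100, -0.003, 0.04, 0.003, 8.5], [100, -0.003, 0.08, 0.003, 17], [100, -0.003, 0.12, 0.003, 25.5], [100, -0.003, 0.15, 0.003, 34], [100, -0.003, 0.169, 0.003, 42.5], [100, -0.003, 0.169, 0.003, 51], [100, -0.003, 0.169, 0.003, 59.5], [100, -0.003, 0.169, 0.003, 68], [100, -0.003, 0.169, 0.003, 76.5], [100, -0.003, 0.169, 0.003, 85]])

```text
clock: 6.85
tool_pos: [0.6358, -0.2215, 0.3234]
orientation: [179.9, 0.0, -78.0]
force: [0.4, -0.1, -0.5]
opening: 0.0878
```

```bash
python3 - <<'E'
from h import *
o=get_obs();print(go([.6366,-.2222,.25],-83.65,o),o['tool_pos'],o['orientation'])
s=snapshot('wrist');save(s,'w5')
import pickle;pickle.dump((o,s),open('w5.pkl','wb'))
E
```

```text
(array([ 0.0009, -0.0007,  0.0734]), np.float64(5.62)) [ 0.63584586 -0.22152802  0.32335751] [ 1.79911302e+02  3.69452244e-02 -7.80329994e+01]
```

View pics/w5.png

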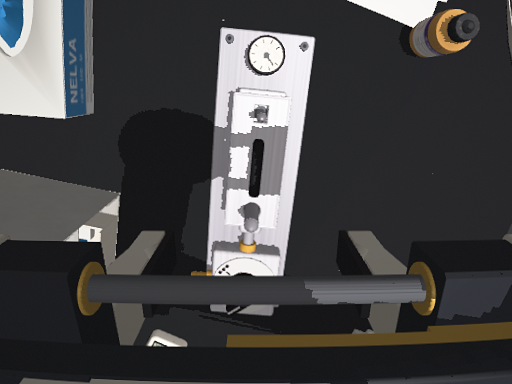

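Call:
play_rows(series=[[100, 0.001, -0.0007, 0.04, 5.6], [100, 0.001, -0.0007, 0.08, 5.6], [100, 0.001, -0.0007, 0.12, 5.6], [100, 0.001, -0.0007, 0.15, 5.6], [100, 0.001, -0.0007, 0.17, 5.6], [100, 0.001, -0.0007, 0.18, 5.6], [100, 0.001, -0.0007, 0.18, 5.6]])

```text
clock: 7.6
tool_pos: [0.6362, -0.2222, 0.1426]
orientation: [179.8, 0.0, -83.3]
force: [-1.0, -0.1, 0.2]
opening: 0.0877
```

```bash
python3 - <<'E'
from h import *
o=get_obs();print(go([.6366,-.2222,.134],-83.65,o),o['tool_pos'],o['orientation'],o['force'])
s=snapshot('wrist');save(s,'w6')
E
```

```text
(array([ 0.    , -0.0004,  0.0086]), np.float64(0.36)) [ 0.63617921 -0.22222845  0.14264295] [ 1.79815786e+02  4.04297350e-02 -8.32905168e+01] [-1.04284388 -0.07832977  0.17268786]
```

View pics/w6.png

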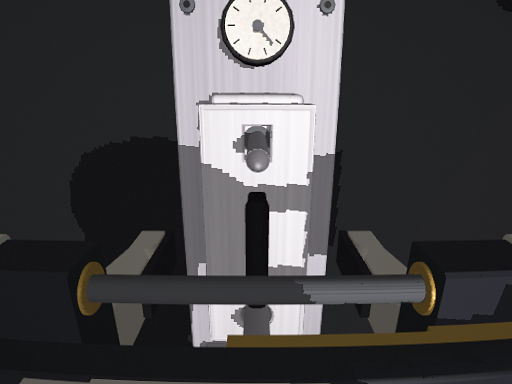

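Call:
play_rows(series=[[40, 0, -0.0004, 0.008, 0.3], [20, 0, -0.0004, 0.008, 0.3], [0, 0, -0.0004, 0.008, 0.3], [0, 0, -0.0004, 0.008, 0.3], [0, 0, -0.0004, 0.008, 0.3], [0, 0, -0.0004, 0.008, 0.3], [0, 0, -0.0004, 0.008, 0.3], [0, 0, -0.0004, 0.008, 0.3], [0, 0, -0.0004, 0.008, 0.3], [0, 0, -0.0004, 0.008, 0.3]])

```text
clock: 8.65
tool_pos: [0.6373, -0.2222, 0.1364]
orientation: [180.0, 0.0, -83.7]
force: [-2.0, -0.5, 1.7]
opening: 0.0132
```

Call:
play_rows(series=[[0, 0, 0, 0, 0], [0, 0, 0, 0, 0], [0, 0, 0, 0, 0], [0, 0, 0, 0, 0]])

```text
clock: 9.05
tool_pos: [0.6372, -0.2222, 0.1364]
orientation: [180.0, 0.0, -83.7]
force: [-2.1, -0.7, 1.1]
opening: 0.0118
```

Call:
play_rows(series=[[0, 0, 0, -0.01, 0], [0, 0, 0, -0.025, 0], [0, 0, 0, -0.04, 0], [0, 0, 0, -0.06, 0], [0, 0, 0, -0.08, 0], [0, 0, 0, -0.1, 0], [0, 0, 0, -0.12, 0], [0, 0, 0, -0.12, 0]])

```text
clock: 9.85
tool_pos: [0.6391, -0.2226, 0.2616]
orientation: [-179.6, -0.1, -83.7]
force: [0.0, 0.4, -1.5]
opening: 0.0111
```

```bash
python3 - <<'E'
from h import *
o=get_obs();print(go([.45,-.15,.25],-83.65,o),go([.45,-.15,.089],-83.65,o),o['tool_pos'],o['orientation'],o['force'])
s=snapshot('wrist');save(s,'w7')
s=snapshot('side');save(s,'s7')
E
```

```text
(array([-0.0929,  0.1801,  0.0101]), np.float64(-0.06)) (array([-0.0932,  0.1812,  0.1711]), np.float64(-0.06)) [ 0.63910268 -0.22256967  0.26162434] [-1.79589286e+02 -1.28862128e-01 -8.37097002e+01] [ 0.02605214  0.40710426 -1.45100637]
```

View pics/w7.png

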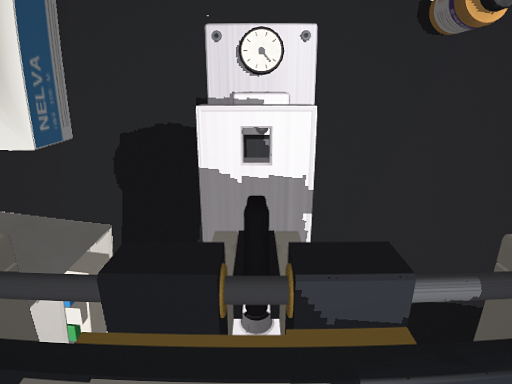

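View pics/s7.png

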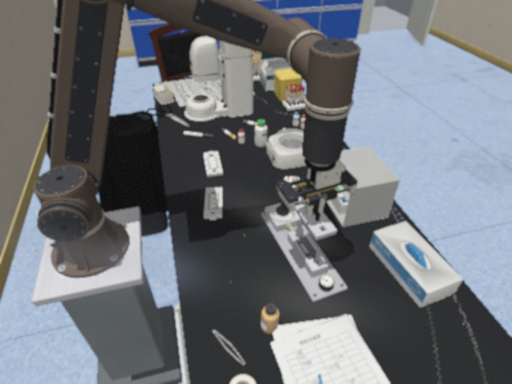

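Call:
play_rows(series=[[0, -0.02, 0.035, 0.01, 0], [0, -0.045, 0.08, 0.01, 0], [0, -0.07, 0.125, 0.01, 0], [0, -0.085, 0.16, 0.01, 0], [0, -0.093, 0.18, 0.02, 0], [0, -0.093, 0.181, 0.06, 0], [0, -0.093, 0.181, 0.1, 0], [0, -0.093, 0.181, 0.135, 0], [0, -0.093, 0.181, 0.155, 0], [0, -0.093, 0.181, 0.163, 0]])

```text
clock: 10.95
tool_pos: [0.4455, -0.1495, 0.091]
orientation: [179.7, 0.0, -83.8]
force: [-0.5, -0.7, -2.5]
opening: 0.0117
```

```bash
python3 - <<'E'
from h import *
o=get_obs();print(go([.45,-.15,.087],-83.65,o),o['tool_pos'],o['orientation'],o['force'],o['opening'])
s=snapshot('wrist');save(s,'w8')
E
```

```text
(array([ 0.0009, -0.0044,  0.004 ]), np.float64(-0.1)) [ 0.44554117 -0.14954034  0.09103652] [ 1.79723629e+02  1.93365911e-02 -8.37540690e+01] [-0.4696569  -0.74703314 -2.5344726 ] 0.01173674079366891
```

View pics/w8.png

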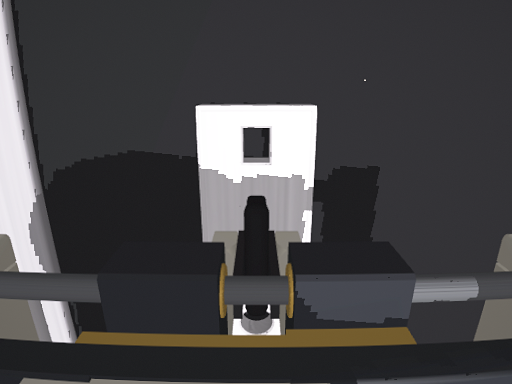

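Call:
play_rows(series=[[0, 0, 0, 0.002, 0], [0, 0, 0, 0.004, 0], [0, 0, 0, 0.005, 0], [0, 0, 0, 0.005, 0]])

```text
clock: 11.4
tool_pos: [0.4477, -0.1494, 0.0891]
orientation: [-179.9, -0.0, -83.7]
force: [0.0, 0.2, -3.3]
opening: 0.0118
```

Call:
play_rows(series=[[0, 0, 0, 0.001, 0], [0, 0, 0, 0.002, 0], [0, 0, 0, 0.002, 0]])

```text
clock: 11.7
tool_pos: [0.4474, -0.1495, 0.0865]
orientation: [-180.0, 0.0, -83.7]
force: [-0.5, -1.2, -2.7]
opening: 0.0116
```

Call:
play_rows(series=[[0, 0, 0, 0.0015, 0], [0, 0, 0, 0.0015, 0], [0, 0, 0, 0.0015, 0]])

```text
clock: 12.0
tool_pos: [0.4475, -0.1495, 0.0864]
orientation: [-180.0, -0.0, -83.7]
force: [-6.1, 4.0, 19.7]
opening: 0.0115
```

Call:
play_rows(series=[[50, 0, 0, -0.001, 0], [100, 0, 0, -0.001, 0], [100, 0, 0, -0.001, 0], [100, 0, 0, -0.001, 0], [100, 0, 0, -0.02, 0], [100, 0, 0, -0.06, 0], [100, 0, 0, -0.1, 0], [100, 0, 0, -0.15, 0], [100, 0, 0, -0.2, 0], [100, 0, 0, -0.24, 0]])

```text
clock: 13.0
tool_pos: [0.4474, -0.1496, 0.3281]
orientation: [-179.9, -0.0, -83.7]
force: [1.7, -0.7, 0.6]
opening: 0.0851
```

```bash
python3 - <<'E'
from h import *
o=get_obs();print(go([.41,.02,.33],-83.65,o),o['tool_pos'],o['orientation'],o['force'],o['opening'])
s=snapshot('wrist');save(s,'w9')
s=snapshot('top');save(s,'t9')
E
```

```text
(array([-0.1727,  0.0187, -0.002 ]), np.float64(-0.08)) [ 0.44741464 -0.14963069  0.32809379] [-1.79865158e+02 -2.93313800e-02 -8.37289261e+01] [ 1.71360768 -0.68495131  0.56378596] 0.08514372217812513
```

View pics/w9.png

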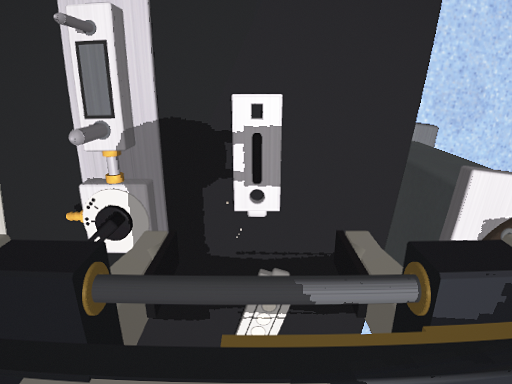

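View pics/t9.png

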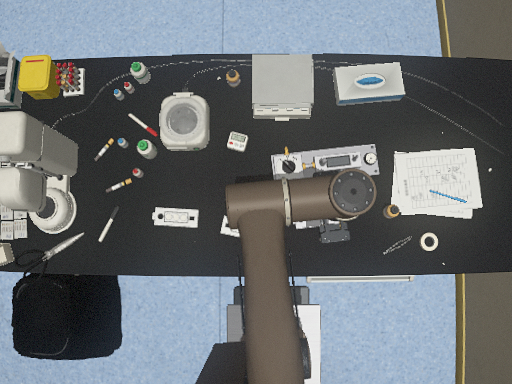

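```bash
python3 - <<'E'
from h import *
o=get_obs();print(go([.41,.10,.33],-102,o))
E
```

```text
(array([-0.2527,  0.012 ,  0.0004]), np.float64(18.3))
```

Call:
play_rows(series=[[100, -0.253, 0.012, 0, 18.3], [100, -0.253, 0.012, 0, 18.3], [100, -0.253, 0.012, 0, 18.3], [100, -0.253, 0.012, 0, 18.3], [100, -0.253, 0.012, 0, 18.3], [100, -0.253, 0.012, 0, 18.3], [100, -0.253, 0.012, 0, 18.3], [100, -0.253, 0.012, 0, 18.3]])

```text
clock: 13.9
tool_pos: [0.4076, 0.1011, 0.3245]
orientation: [180.0, -0.0, -101.9]
force: [-0.4, 0.1, -0.1]
opening: 0.0878
```

```bash
python3 - <<'E'
from h import *
import pickle
o=get_obs();s=snapshot('wrist');save(s,'w10');pickle.dump((o,s),open('w10.pkl','wb'));print(o['tool_pos'],o['orientation'])
E
```

```text
[0.40758616 0.10107019 0.32454476] [ 1.79966186e+02 -3.60934127e-02 -1.01932275e+02]
```

View pics/w10.png

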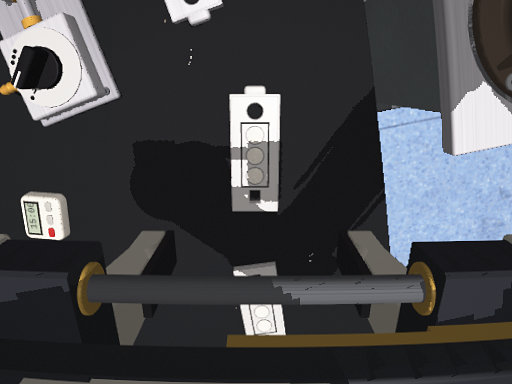

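```bash
cat >> h.py <<'E'
def plate(s,W,guess,zt=.012,hw=None):
    """white plate near world guess: outer-contour centre/axis and hole centres on plane z=zt"""
    g=cv2.cvtColor(s['frame'],cv2.COLOR_RGB2GRAY); C=cloud(s,W)
    d=np.hypot(C[...,0]-guess[0],C[...,1]-guess[1])
    m=((C[...,2]>zt-.007)&(C[...,2]<zt+.006)&(d<.1)).astype(np.uint8)
    k,l,st,ce=cv2.connectedComponentsWithStats(m); i=1+np.argmax(st[1:,4]); m=(l==i).astype(np.uint8)*255
    cs,_=cv2.findContours(m,cv2.RETR_EXTERNAL,cv2.CHAIN_APPROX_NONE); c=max(cs,key=cv2.contourArea)
    P=onplane(s,c.reshape(-1,2),zt,W)
    fill=np.zeros_like(m); cv2.drawContours(fill,[c],-1,255,-1); fill=cv2.erode(fill,np.ones((5,5)))
    dark=((g<80)&(fill>0)).astype(np.uint8)
    k,l,st,ce=cv2.connectedComponentsWithStats(dark)
    out=[]
    for j in range(1,k):
        if st[j,4]>25: out.append((st[j,4],ce[j].round(1),onplane(s,[ce[j]],zt,W)[0].round(4)))
    r=cv2.minAreaRect((P[:,:2]*1e4).astype(np.float32))
    return r,out
E
python3 - <<'E'
from h import *
import pickle
o,s=pickle.load(open('w10.pkl','rb'));W=wfc(s,o)
r,out=plate(s,W,(.41,.1));print(r)
for x in out: print(x)
C=cloud(s,W);print(C[155,272],C[155,237])
f=cv2.cvtColor(s['frame'],cv2.COLOR_RGB2BGR);cv2.imwrite('pics/w10a.png',cv2.resize(f[80:220,215:295],None,fx=5,fy=4,interpolation=cv2.INTER_CUBIC))
E
```

```text
((4100.05322265625, 959.6721801757812), (1597.0452880859375, 605.60400390625), 77.85822296142578)
(np.int32(188), array([254.5, 110.6]), array([0.3988, 0.0463, 0.012 ]))
(np.int32(28), array([254.5, 123. ]), array([0.4019, 0.0609, 0.012 ]))
(np.int32(113), array([262., 172.]), array([0.4056, 0.1237, 0.012 ]))
(np.int32(29), array([241., 153.]), array([0.4264, 0.094 , 0.012 ]))
(np.int32(109), array([254.5, 195. ]), array([0.4215, 0.1521, 0.012 ]))
[0.38869914 0.10456565 0.01236883] [0.43194231 0.09544802 0.01197546]
```

View pics/w10a.png

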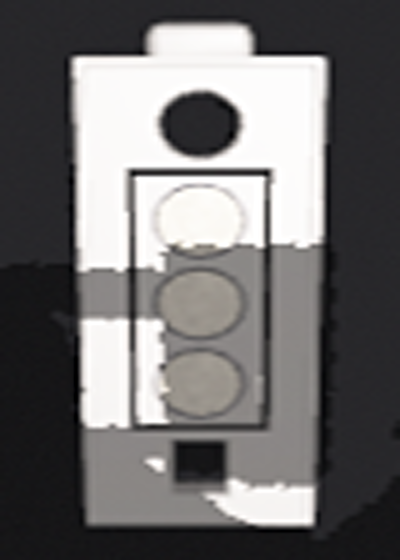

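```bash
python3 - <<'E'
from h import *
o=get_obs();print(go([.4107,.1002,.10],-102.1,o),o['tool_pos'])
E
```

```text
(array([-0.0004, -0.0031,  0.2246]), np.float64(0.09)) [0.40773345 0.10051843 0.32459978]
```

Call:
play_rows(series=[[100, 0, -0.003, 0.05, 0.1], [100, 0, -0.003, 0.1, 0.1], [100, 0, -0.003, 0.15, 0.1], [100, 0, -0.003, 0.19, 0.1], [100, 0, -0.003, 0.21, 0.1], [100, 0, -0.003, 0.22, 0.1], [100, 0, -0.003, 0.225, 0.1], [100, 0, -0.003, 0.225, 0.1]])

```text
clock: 14.75
tool_pos: [0.4112, 0.0998, 0.1001]
orientation: [-180.0, -0.0, -102.2]
force: [1.1, -1.0, -0.4]
opening: 0.0872
```

```bash
python3 - <<'E'
from h import *
import pickle
o=get_obs();s=snapshot('wrist');save(s,'w11');pickle.dump((o,s),open('w11.pkl','wb'));print(o['tool_pos'],o['orientation'],go([.4107,.1002,.0695],-102.1,o))
E
```

```text
[0.41116151 0.09978922 0.10014624] [-1.79994709e+02 -2.44151760e-03 -1.02181620e+02] (array([-0.0003,  0.0005,  0.0306]), np.float64(-0.08))
```

View pics/w11.png

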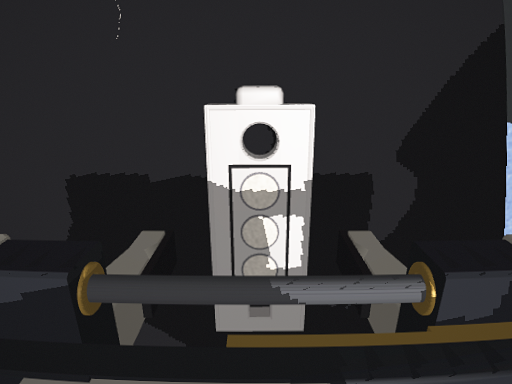

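Call:
play_rows(series=[[100, 0, 0.0005, 0.015, 0], [100, 0, 0.0005, 0.026, 0], [100, 0, 0.0005, 0.03, 0], [80, 0, 0.0005, 0.03, 0], [60, 0, 0.0005, 0.03, 0], [50, 0, 0.0005, 0.03, 0], [40, 0, 0.0005, 0.03, 0], [40, 0, 0.0005, 0.03, 0], [40, 0, 0.0005, 0.03, 0], [40, 0, 0.0005, 0.03, 0]])

```text
clock: 15.8
tool_pos: [0.4105, 0.1003, 0.0704]
orientation: [-180.0, 0.0, -102.1]
force: [-2.6, 0.6, 7.0]
opening: 0.0599
```

Call:
play_rows(series=[[40, 0, 0, -0.01, 0], [40, 0, 0, -0.03, 0], [40, 0, 0, -0.06, 0], [40, 0, 0, -0.1, 0], [40, 0, 0, -0.14, 0], [40, 0, 0, -0.17, 0], [40, 0, 0, -0.18, 0], [40, 0, 0, -0.18, 0]])

```text
clock: 16.6
tool_pos: [0.4106, 0.1005, 0.251]
orientation: [-179.9, 0.1, -102.1]
force: [-0.6, 0.9, -1.9]
opening: 0.0601
```

```bash
python3 - <<'E'
from h import *
import pickle
o=get_obs();s=snapshot('wrist');save(s,'w12');pickle.dump((o,s),open('w12.pkl','wb'));print(o['tool_pos'],o['orientation'],o['opening'],o['force'],go([.6366,-.2222,.25],96.35,o),o['joint_pos'].round(1))
E
```

```text
[0.4105916  0.10047644 0.25100019] [-1.79902925e+02  1.36774118e-01 -1.02139048e+02] 0.0600832532990888 [-0.57295854  0.89090261 -1.89108422] (array([ 0.2679, -0.2888,  0.0008]), np.float64(161.51)) [ 40.7  -2.2 -32.9  -0.  -59.2 -52.9]
```

View pics/w12.png

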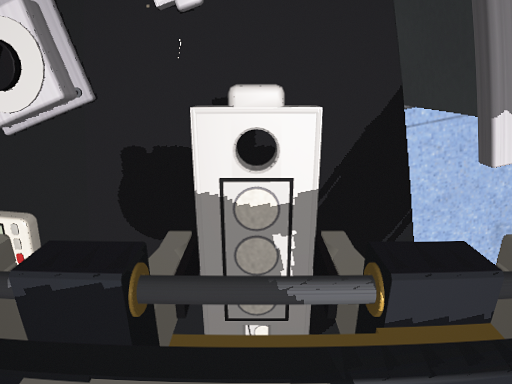

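Call:
play_rows(series=[[40, 0, 0, 0.05, 0], [40, 0, 0, 0.1, 0], [40, 0, 0, 0.14, 0], [40, 0, 0, 0.165, 0], [40, 0, 0, 0.175, 0], [40, 0, 0, 0.1795, 0], [40, 0, 0, 0.1795, 0], [100, 0, 0, 0.1795, 0], [100, 0, 0, 0.1795, 0], [100, 0, 0, 0.1795, 0]])

```text
clock: 17.65
tool_pos: [0.4101, 0.1, 0.07]
orientation: [180.0, -0.0, -102.1]
force: [0.1, 0.1, 0.3]
opening: 0.0782
```

Call:
play_rows(series=[[100, 0, 0, 0, 0], [100, 0, 0, 0, 0], [100, 0, 0, -0.03, 0], [100, 0, 0, -0.05, 0], [100, 0, 0, -0.05, -8], [100, 0, 0, -0.05, -16.5], [100, 0, 0, -0.05, -25], [100, 0, 0, -0.05, -33.5], [100, 0, 0, -0.05, -42], [100, 0, 0, -0.05, -50]])

```text
clock: 18.65
tool_pos: [0.4103, 0.1002, 0.1206]
orientation: [-180.0, 0.0, -51.8]
force: [0.8, -0.5, -0.5]
opening: 0.0876
```

Call:
play_rows(series=[[100, 0, 0, 0, -8], [100, 0, 0, 0, -16.5], [100, 0, 0, 0, -25], [100, 0, 0, 0, -33.5], [100, 0, 0, 0, -42], [100, 0, 0, 0, -50], [100, 0, 0, 0, -58], [100, 0, 0, 0, -66], [100, 0, 0, 0, -74], [100, 0, 0, 0, -80]])

```text
clock: 19.65
tool_pos: [0.4103, 0.1002, 0.1205]
orientation: [-180.0, -0.0, 28.2]
force: [0.8, 0.3, -0.9]
opening: 0.0882
```

Call:
play_rows(series=[[100, 0, 0, 0, -8], [100, 0, 0, 0, -16.5], [100, 0, 0, 0, -25], [100, 0, 0, 0, -33.5], [100, 0, 0, 0, -42], [100, 0, 0, 0, -50], [100, 0, 0, 0, -50], [100, 0, 0, 0, -50]])

```text
clock: 20.45
tool_pos: [0.4103, 0.1002, 0.1205]
orientation: [180.0, -0.0, 77.6]
force: [-0.5, 0.5, 1.1]
opening: 0.0874
```

```bash
python3 - <<'E'
from h import *
import pickle
o=get_obs();s=snapshot('wrist');save(s,'w13');pickle.dump((o,s),open('w13.pkl','wb'));print(o['tool_pos'],o['orientation'],o['opening'],go([.4105,.1003,.0704],77.9,o),o['joint_pos'].round(1))
E
```

```text
[0.41030924 0.10017991 0.12052452] [ 1.79993563e+02 -1.13367555e-02  7.76196954e+01] 0.08741302413671419 (array([0.0001, 0.0002, 0.0501]), np.float64(-0.28)) [ 40.7   8.2 -43.   -0.  -38.8 126.9]
```

View pics/w13.png

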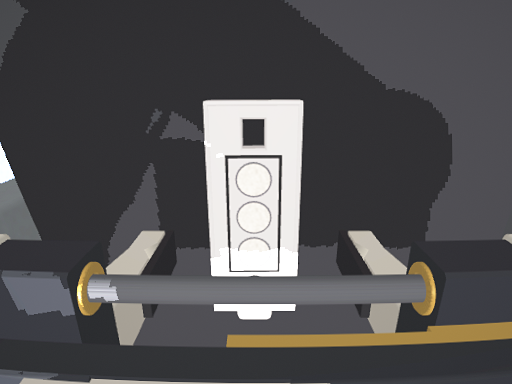

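Call:
play_rows(series=[[100, 0, 0, 0.03, -0.2], [100, 0, 0, 0.045, -0.2], [80, 0, 0, 0.05, -0.2], [60, 0, 0, 0.05, -0.2], [40, 0, 0, 0.05, -0.2], [40, 0, 0, 0.05, -0.2], [40, 0, 0, 0.05, -0.2], [40, 0, 0, 0.05, -0.2], [40, 0, 0, 0.05, -0.2], [40, 0, 0, 0.05, -0.2]])

```text
clock: 21.5
tool_pos: [0.4107, 0.1005, 0.0711]
orientation: [179.9, -0.1, 78.1]
force: [-2.8, 0.5, 7.8]
opening: 0.0596
```

Call:
play_rows(series=[[40, 0, 0, -0.01, 0], [40, 0, 0, -0.03, 0], [40, 0, 0, -0.06, 0], [40, 0, 0, -0.1, 0], [40, 0, 0, -0.14, 0], [40, 0, 0, -0.17, 0], [40, 0, 0, -0.18, 0], [40, 0, 0, -0.18, 0]])

```text
clock: 22.3
tool_pos: [0.4106, 0.1005, 0.2516]
orientation: [179.9, -0.2, 78.1]
force: [0.5, -0.2, -1.9]
opening: 0.0596
```

```bash
python3 - <<'E'
from h import *
o=get_obs();print(o['tool_pos'],o['orientation'],o['opening'],o['force'],go([.6366,-.2222,.25],-83.65,o),o['joint_pos'].round(1))
E
```

```text
[0.41059758 0.10049049 0.25164359] [ 1.79890233e+02 -1.56077315e-01  7.80553466e+01] 0.05958259282178308 [ 0.52650769 -0.23198    -1.87335307] (array([-0.2689,  0.2879,  0.0015]), np.float64(161.71)) [ 40.7  -2.2 -32.8  -0.  -59.2 127.3]
```

Call:
play_rows(series=[[40, -0.027, 0.029, 0, 8], [40, -0.054, 0.058, 0, 16], [40, -0.081, 0.087, 0, 24], [40, -0.108, 0.116, 0, 32], [40, -0.135, 0.145, 0, 40], [40, -0.162, 0.174, 0, 48], [40, -0.189, 0.203, 0, 56], [40, -0.216, 0.232, 0, 64], [40, -0.243, 0.26, 0, 72], [40, -0.269, 0.288, 0, 80]])

```text
clock: 23.3
tool_pos: [0.6363, -0.2239, 0.2471]
orientation: [-180.0, 0.2, -2.3]
force: [0.7, 0.1, -1.0]
opening: 0.0597
```

Call:
play_rows(series=[[40, 0, 0, 0, 8], [40, 0, 0, 0, 16], [40, 0, 0, 0, 24], [40, 0, 0, 0, 32], [40, 0, 0, 0, 40], [40, 0, 0, 0, 48], [40, 0, 0, 0, 56], [40, 0, 0, 0, 64], [40, 0, 0, 0, 72], [40, 0, 0, 0, 78]])

```text
clock: 24.3
tool_pos: [0.6355, -0.2223, 0.2472]
orientation: [179.8, 0.1, -80.3]
force: [-0.1, 0.2, -1.2]
opening: 0.0595
```

```bash
python3 - <<'E'
from h import *
o=get_obs();print(o['tool_pos'],o['orientation'],o['opening'],o['force'],go([.6366,-.2222,.21],-83.65,o),o['joint_pos'].round(1))
E
```

```text
[ 0.63554968 -0.22232544  0.24715904] [ 1.79765177e+02  9.25189507e-02 -8.02770330e+01] 0.05945422488598926 [-0.12620318  0.19507521 -1.16610279] (array([ 0.0001, -0.0012,  0.0372]), np.float64(3.37)) [ -2.7  22.2  -2.9  -0.  -65.2  12.5]
```

Call:
play_rows(series=[[40, 0, -0.0012, 0.02, 3.4], [40, 0, -0.0012, 0.04, 3.4], [40, 0, -0.0012, 0.047, 3.4], [40, 0, -0.0012, 0.047, 3.4], [40, 0, -0.0012, 0.047, 3.4]])

```text
clock: 24.8
tool_pos: [0.6377, -0.2225, 0.2031]
orientation: [180.0, -0.0, -83.3]
force: [-0.7, -0.5, -0.8]
opening: 0.0595
```

```bash
python3 - <<'E'
from h import *
import pickle
o=get_obs();s=snapshot('wrist');save(s,'w14');pickle.dump((o,s),open('w14.pkl','wb'));print(o['tool_pos'],o['orientation'],o['opening'])
s=snapshot('side');f=cv2.cvtColor(s['frame'],cv2.COLOR_RGB2BGR)
cv2.imwrite('pics/s14.png',cv2.resize(f[150:310,220:360],None,fx=4,fy=4,interpolation=cv2.INTER_CUBIC))
E
```

```text
[ 0.63772899 -0.22249192  0.20313592] [ 1.79952845e+02 -1.01107826e-02 -8.33224674e+01] 0.059519751549996974
```

View pics/w14.png

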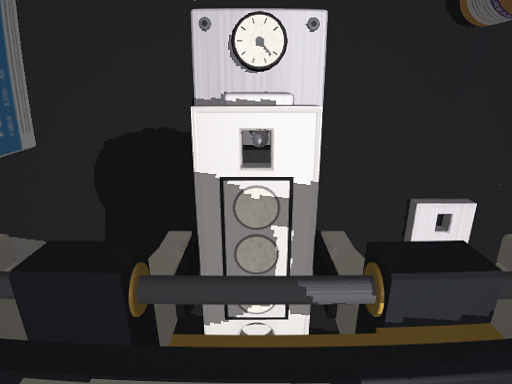

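View pics/s14.png

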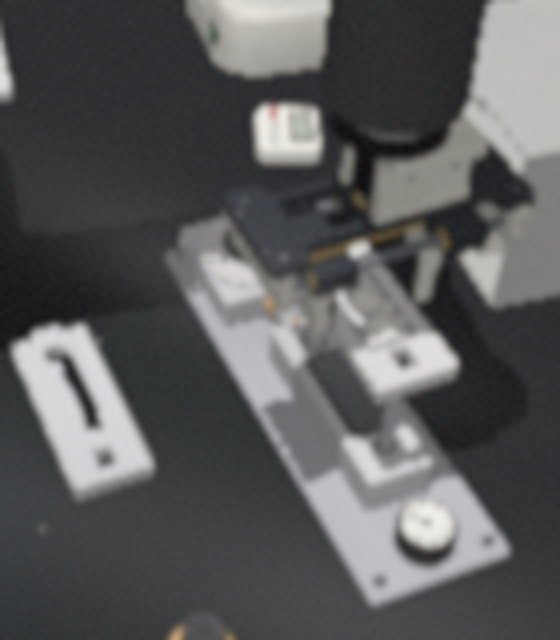

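```bash
python3 - <<'E'
from h import *
import pickle
o,s=pickle.load(open('w14.pkl','rb'));f=cv2.cvtColor(s['frame'],cv2.COLOR_RGB2BGR)
cv2.imwrite('pics/w14a.png',cv2.resize(f[115:180,230:285],None,fx=10,fy=9,interpolation=cv2.INTER_CUBIC))
E
```

```text
(no output)
```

View pics/w14a.png

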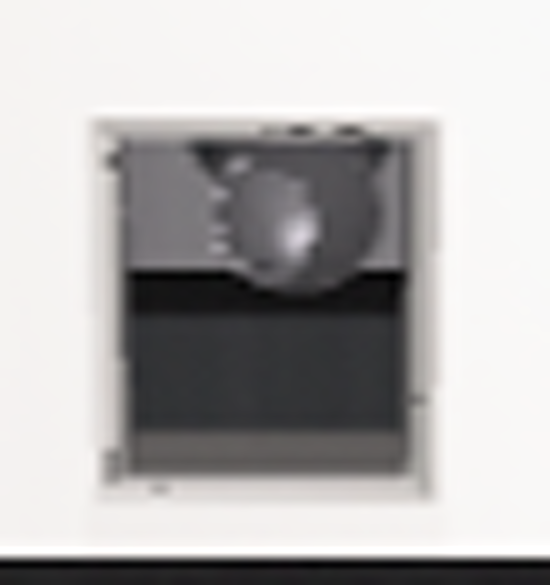

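```bash
python3 - <<'E'
from h import *
import pickle
o,s=pickle.load(open('w14.pkl','rb'));W=wfc(s,o)
px=lambda u,v:(230+(u+.5)/10-.5,115+(v+.5)/9-.5)
for z in (.142,.144,.146):
  P=onplane(s,[px(95,120),px(438,120),px(432,497),px(100,497)],z,W); print(z,'slot',P.mean(0).round(4),np.linalg.norm(P[0]-P[1]),np.linalg.norm(P[1]-P[2]))
for z in (.105,.11,.113): print('pin',onplane(s,[px(302,213)],z,W).round(4))
C=cloud(s,W); print(C[110,210],C[150,230],C[138,260],C[170,215],C[145,300])
E
```

```text
0.142 slot [ 0.6446 -0.2774  0.142 ] 0.016075813503125726 0.020244820796405515
0.144 slot [ 0.6447 -0.2778  0.144 ] 0.015867052086500456 0.019981920417027347
0.146 slot [ 0.6447 -0.2782  0.146 ] 0.015658290669875084 0.01971902003764923
pin [[ 0.6424 -0.2772  0.105 ]]
pin [[ 0.6426 -0.278   0.11  ]]
pin [[ 0.6427 -0.2784  0.113 ]]
[ 0.66767441 -0.29340205  0.14409285] [ 0.65692221 -0.27584014  0.14325883] [ 0.64256487 -0.27864685  0.11361471] [ 0.66320759 -0.26533518  0.14346097] [ 0.62432382 -0.28204663  0.14331218]
```

```bash
python3 - <<'E'
from h import *
o=get_obs();print(o['tool_pos'],o['orientation'],go([.6359,-.2225,.195],-83.65,o))
E
```

```text
[ 0.63808898 -0.2224427   0.2041866 ] [-1.79940462e+02 -2.45044507e-02 -8.33224913e+01] (array([-0.0002,  0.0022,  0.0092]), np.float64(0.33))
```

Call:
play_rows(series=[[40, 0, 0.002, 0, 0.3], [40, 0, 0.002, 0.005, 0.3], [40, 0, 0.002, 0.009, 0.3], [40, 0, 0.002, 0.009, 0.3], [40, 0, 0.002, 0.009, 0.3]])

```text
clock: 25.4
tool_pos: [0.6355, -0.2226, 0.1943]
orientation: [180.0, 0.0, -83.6]
force: [0.8, -0.1, -1.5]
opening: 0.0595
```

```bash
python3 - <<'E'
from h import *
import pickle
o=get_obs();s=snapshot('wrist');pickle.dump((o,s),open('w15.pkl','wb'));print(o['tool_pos'],o['orientation'],o['opening'])
f=cv2.cvtColor(s['frame'],cv2.COLOR_RGB2BGR)
cv2.imwrite('pics/w15a.png',cv2.resize(f[115:180,230:285],None,fx=10,fy=9,interpolation=cv2.INTER_CUBIC))
E
```

```text
[ 0.63554638 -0.22258955  0.19428212] [ 1.79977064e+02  2.23032071e-03 -8.36373734e+01] 0.05945346792827348
```

View pics/w15a.png

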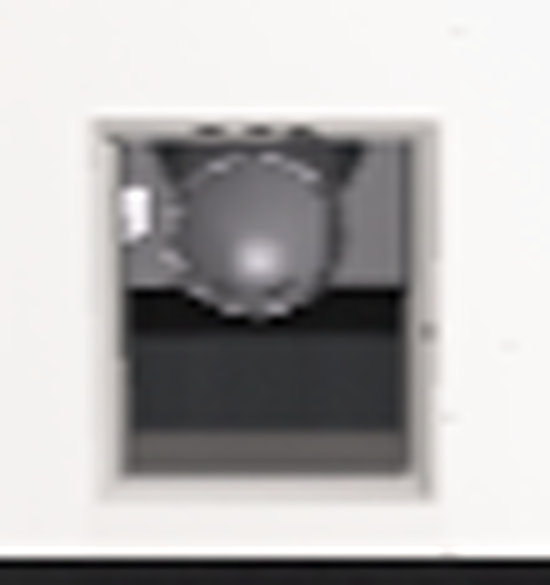

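```bash
python3 - <<'E'
from h import *
import pickle
o,s=pickle.load(open('w15.pkl','rb'));W=wfc(s,o)
px=lambda u,v:(230+(u+.5)/10-.5,115+(v+.5)/9-.5)
print(onplane(s,[px(266,308)],.1353,W),onplane(s,[px(256,235)],.110,W)); C=cloud(s,W);print(C[110,210],C[140,255])
E
```

```text
[[ 0.64224306 -0.27812115  0.1353    ]] [[ 0.64273443 -0.27780038  0.11      ]]
[ 0.66498757 -0.2937384   0.13636176] [ 0.64290528 -0.27868871  0.11335445]
```

Call:
play_rows(series=[[40, 0, -0.0004, 0.005, 0], [40, 0, -0.0004, 0.01, 0], [40, 0, -0.0004, 0.015, 0], [40, 0, -0.0004, 0.02, 0], [40, 0, -0.0004, 0.02, 0]])

```text
clock: 25.95
tool_pos: [0.6355, -0.2225, 0.1732]
orientation: [179.9, 0.0, -83.6]
force: [-0.2, 1.5, -1.2]
opening: 0.0597
```

Call:
play_rows(series=[[40, 0, 0, 0.008, 0], [40, 0, 0, 0.016, 0], [40, 0, 0, 0.024, 0], [40, 0, 0, 0.032, 0], [40, 0, 0, 0.04, 0], [40, 0, 0, 0.046, 0], [40, 0, 0, 0.048, 0], [40, 0, 0, 0.048, 0]])

```text
clock: 26.75
tool_pos: [0.6359, -0.2226, 0.1261]
orientation: [180.0, 0.0, -83.6]
force: [0.1, -0.8, -0.6]
opening: 0.0594
```

Call:
play_rows(series=[[40, 0, 0, 0.002, 0], [40, 0, 0, 0.0035, 0], [40, 0, 0, 0.0035, 0], [40, 0, 0, 0.0035, 0]])

```text
clock: 27.15
tool_pos: [0.6361, -0.2226, 0.1231]
orientation: [-180.0, -0.0, -83.6]
force: [-0.5, -0.2, -1.1]
opening: 0.0592
```

Call:
play_rows(series=[[40, 0, 0, 0.001, 0], [40, 0, 0, 0.002, 0], [40, 0, 0, 0.002, 0]])

```text
clock: 27.45
tool_pos: [0.6361, -0.2226, 0.1213]
orientation: [-180.0, -0.0, -83.6]
force: [-0.4, 0.2, 1.6]
opening: 0.0596
```

Contact; release and rise, then head for the other plate.

Call:
play_rows(series=[[70, 0, 0, 0, 0], [100, 0, 0, 0, 0], [100, 0, 0, 0, 0], [100, 0, 0, 0, 0], [100, 0, 0, -0.02, 0], [100, 0, 0, -0.06, 0], [100, 0, 0, -0.1, 0], [100, 0, 0, -0.15, 0], [100, 0, 0, -0.2, 0], [100, 0, 0, -0.21, 0]])

```text
clock: 28.45
tool_pos: [0.6378, -0.2234, 0.3387]
orientation: [-179.4, -0.2, -83.6]
force: [-0.2, -0.4, -0.3]
opening: 0.0878
```

```bash
python3 - <<'E'
from h import *
import pickle
o=get_obs();s=snapshot('wrist');save(s,'w16');pickle.dump((o,s),open('w16.pkl','wb'));print(o['tool_pos'],o['orientation'],o['opening'],go([.449,.334,.33],-93.6,o))
s=snapshot('side');f=cv2.cvtColor(s['frame'],cv2.COLOR_RGB2BGR)
cv2.imwrite('pics/s16.png',cv2.resize(f[130:310,190:360],None,fx=4,fy=3.3,interpolation=cv2.INTER_CUBIC))
E
```

```text
[ 0.63780651 -0.22335868  0.33874699] [-179.42521184   -0.22333337  -83.60691957] 0.08782012321817226 (array([-0.5749,  0.1256,  0.0052]), np.float64(9.99))
```

View pics/w16.png

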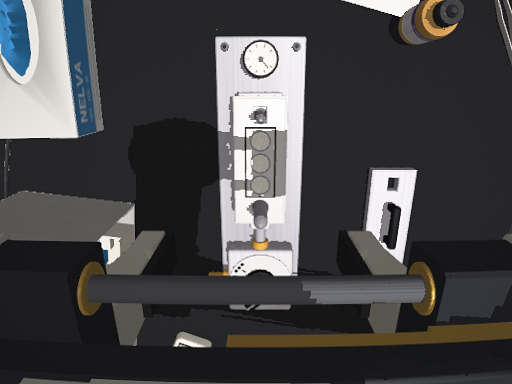

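View pics/s16.png

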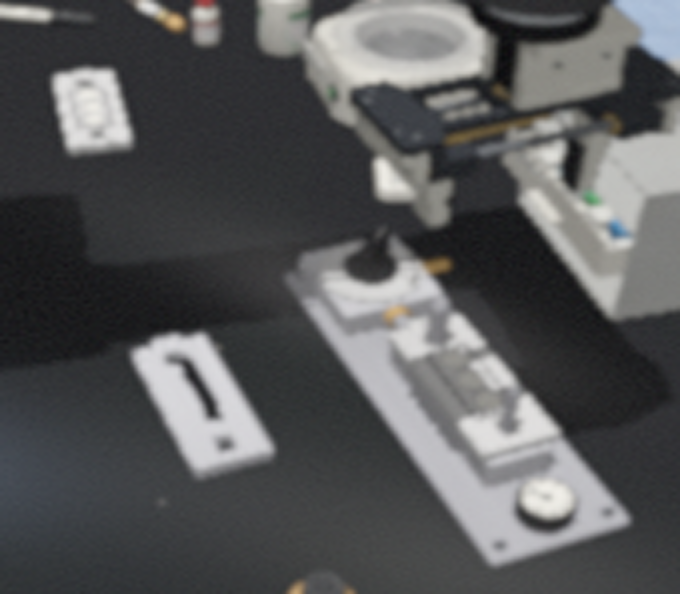

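Call:
play_rows(series=[[100, -0.575, 0.126, 0.005, 10], [100, -0.575, 0.126, 0.005, 10], [100, -0.575, 0.126, 0.005, 10], [100, -0.575, 0.126, 0.005, 10], [100, -0.575, 0.126, 0.005, 10], [100, -0.575, 0.126, 0.005, 10], [100, -0.575, 0.126, 0.005, 10], [100, -0.575, 0.126, 0.005, 10], [100, -0.575, 0.126, 0.005, 10], [100, -0.575, 0.126, 0.005, 10]])

```text
clock: 29.55
tool_pos: [0.4743, 0.2514, 0.3253]
orientation: [179.9, -0.1, -93.6]
force: [1.6, 0.6, -0.3]
opening: 0.0875
```

```bash
python3 - <<'E'
from h import *
import pickle
o=get_obs();print(o['tool_pos'],o['orientation'],o['opening'],go([.449,.334,.33],-93.6,o),o['joint_pos'].round(1))
s=snapshot('wrist');save(s,'w17')
E
```

```text
[0.47434272 0.25138762 0.3252988 ] [ 1.79917897e+02 -7.28859606e-02 -9.36350546e+01] 0.08750795723505693 (array([-0.0808,  0.0305, -0.0048]), np.float64(-0.04)) [ 48.8   6.4 -13.7  -0.  -70.1 -52.5]
```

View pics/w17.png

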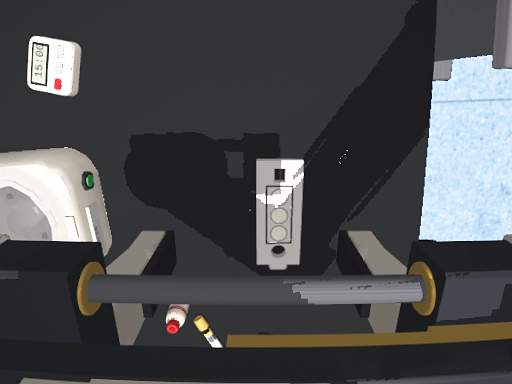

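Call:
play_rows(series=[[100, -0.081, 0.0305, -0.005, 0], [100, -0.081, 0.0305, -0.005, 0], [100, -0.081, 0.0305, -0.005, 0], [100, -0.081, 0.0305, -0.005, 0], [100, -0.081, 0.0305, -0.005, 0]])

```text
clock: 30.1
tool_pos: [0.4505, 0.3319, 0.3307]
orientation: [179.9, -0.1, -93.7]
force: [0.3, 0.2, -0.2]
opening: 0.0876
```

```bash
python3 - <<'E'
from h import *
import pickle
o=get_obs();s=snapshot('wrist');save(s,'w18');pickle.dump((o,s),open('w18.pkl','wb'));W=wfc(s,o);print(o['tool_pos'],o['orientation'])
r,out=plate(s,W,(.45,.33));print(r)
for x in out: print(x)
E
```

```text
[0.4504501  0.33193379 0.33065669] [ 1.79935153e+02 -9.02206868e-02 -9.36533795e+01]
((4501.556640625, 3377.135009765625), (1578.1912841796875, 604.6782836914062), 85.97817993164062)
(np.int32(137), array([257.4, 112.5]), array([0.4458, 0.279 , 0.012 ]))
(np.int32(27), array([257., 124.]), array([0.4473, 0.2931, 0.012 ]))
(np.int32(26), array([257.5, 187. ]), array([0.4519, 0.3753, 0.012 ]))
(np.int32(120), array([257.4, 195.3]), array([0.4528, 0.3868, 0.012 ]))
```

View pics/w18.png

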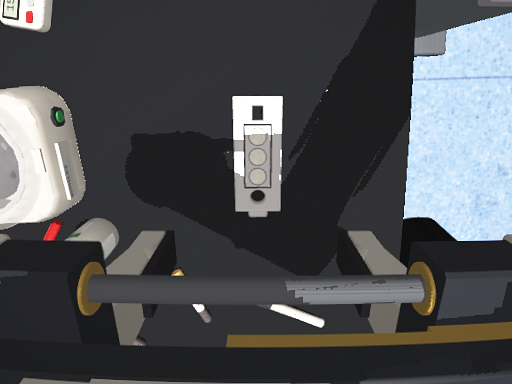

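```bash
python3 - <<'E'
from h import *
o=get_obs();print(go([.4496,.3328,.10],-93.8,o))
E
```

```text
(array([-0.0013,  0.001 ,  0.231 ]), np.float64(0.11))
```

Call:
play_rows(series=[[100, -0.001, 0.001, 0.05, 0.1], [100, -0.001, 0.001, 0.1, 0.1], [100, -0.001, 0.001, 0.15, 0.1], [100, -0.001, 0.001, 0.19, 0.1], [100, -0.001, 0.001, 0.21, 0.1], [100, -0.001, 0.001, 0.225, 0.1], [100, -0.001, 0.001, 0.231, 0.1], [100, -0.001, 0.001, 0.231, 0.1]])

```text
clock: 30.95
tool_pos: [0.4498, 0.3327, 0.1002]
orientation: [180.0, -0.1, -93.8]
force: [0.1, 0.1, 0.4]
opening: 0.088
```

```bash
python3 - <<'E'
from h import *
o=get_obs();print(o['tool_pos'],o['orientation'],go([.4496,.3328,.0705],-93.8,o))
s=snapshot('wrist');save(s,'w19')
E
```

```text
[0.44980133 0.33273313 0.10017529] [ 1.79956175e+02 -7.51447222e-02 -9.38064778e+01] (array([-0.0001,  0.0002,  0.0297]), np.float64(-0.01))
```

View pics/w19.png

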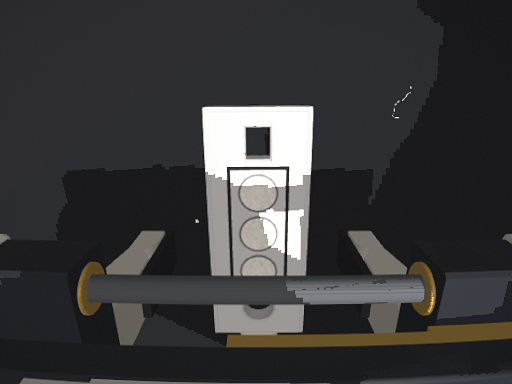

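Call:
play_rows(series=[[100, 0, 0, 0.015, 0], [100, 0, 0, 0.026, 0], [100, 0, 0, 0.0295, 0], [80, 0, 0, 0.0295, 0], [60, 0, 0, 0.0295, 0], [50, 0, 0, 0.0295, 0], [40, 0, 0, 0.0295, 0], [40, 0, 0, 0.0295, 0], [40, 0, 0, 0.0295, 0], [40, 0, 0, 0.0295, 0]])

```text
clock: 32.0
tool_pos: [0.4497, 0.334, 0.0716]
orientation: [-180.0, 0.0, -93.7]
force: [-1.6, -0.9, 5.6]
opening: 0.0594
```

Call:
play_rows(series=[[40, 0, 0, -0.01, 0], [40, 0, 0, -0.03, 0], [40, 0, 0, -0.06, 0], [40, 0, 0, -0.1, 0], [40, 0, 0, -0.14, 0], [40, 0, 0, -0.17, 0], [40, 0, 0, -0.18, 0], [40, 0, 0, -0.18, 0]])

```text
clock: 32.8
tool_pos: [0.4499, 0.3341, 0.253]
orientation: [-179.9, 0.2, -93.7]
force: [-0.1, -0.4, -1.3]
opening: 0.0597
```

```bash
python3 - <<'E'
from h import *
o=get_obs();print(o['tool_pos'],o['orientation'],o['opening'],go([.6361,-.2226,.25],-83.65,o))
s=snapshot('wrist');save(s,'w20')
s=snapshot('top');save(s,'t20')
E
```

```text
[0.44991322 0.33409399 0.25302862] [-1.79908422e+02  1.58053915e-01 -9.37406085e+01] 0.05965913790907803 (array([ 0.5434, -0.2221,  0.0019]), np.float64(-10.09))
```

View pics/w20.png

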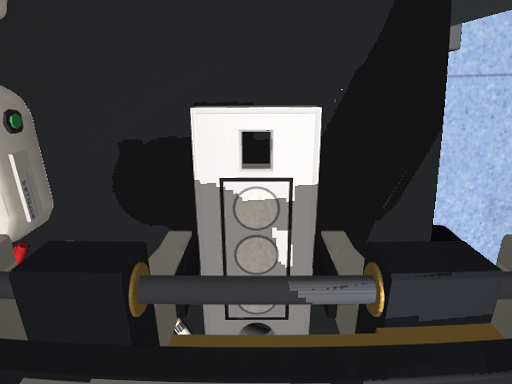

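View pics/t20.png

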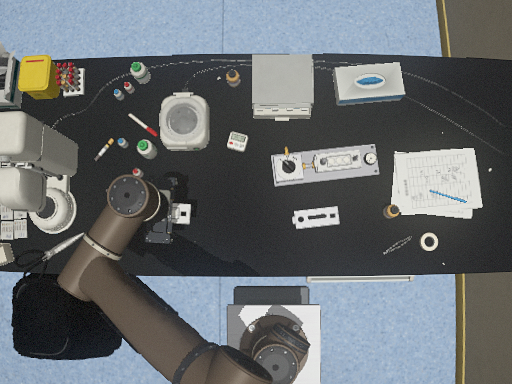

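Call:
play_rows(series=[[40, 0.27, -0.111, 0, -5], [40, 0.27, -0.111, 0, -5], [40, 0.27, -0.111, 0, -5], [40, 0.27, -0.111, 0, -5], [40, 0.27, -0.111, 0, -5], [40, 0.543, -0.222, 0.002, -10], [40, 0.543, -0.222, 0.002, -10], [40, 0.543, -0.222, 0.002, -10], [40, 0.543, -0.222, 0.002, -10], [40, 0.543, -0.222, 0.002, -10]])

```text
clock: 33.9
tool_pos: [0.608, -0.1424, 0.2474]
orientation: [179.8, 0.0, -83.7]
force: [1.2, 0.5, -0.6]
opening: 0.0597
```

```bash
python3 - <<'E'
from h import *
o=get_obs();print(o['tool_pos'],o['orientation'],o['opening'],go([.6361,-.2226,.215],-83.65,o))
E
```

```text
[ 0.60798601 -0.14237082  0.24737802] [ 1.79797606e+02  2.96140999e-02 -8.37442508e+01] 0.059717314934557696 (array([ 0.0828, -0.0193,  0.0323]), np.float64(-0.09))
```

Call:
play_rows(series=[[40, 0.042, -0.0095, 0, 0], [40, 0.083, -0.019, 0, 0], [40, 0.083, -0.019, 0.01, 0], [40, 0.083, -0.019, 0.03, 0], [40, 0.083, -0.019, 0.045, 0], [40, 0.083, -0.019, 0.048, 0], [40, 0.083, -0.019, 0.048, 0], [40, 0.083, -0.019, 0.048, 0]])

```text
clock: 34.7
tool_pos: [0.6368, -0.2204, 0.2023]
orientation: [-180.0, -0.0, -83.7]
force: [0.4, 0.7, -0.8]
opening: 0.0593
```

```bash
python3 - <<'E'
from h import *
import pickle
o=get_obs();s=snapshot('wrist');save(s,'w21');pickle.dump((o,s),open('w21.pkl','wb'));print(o['tool_pos'],o['orientation'],o['opening'])
f=cv2.cvtColor(s['frame'],cv2.COLOR_RGB2BGR)
cv2.imwrite('pics/w21a.png',cv2.resize(f[115:180,230:285],None,fx=10,fy=9,interpolation=cv2.INTER_CUBIC))
E
```

```text
[ 0.63677572 -0.22035006  0.20234163] [-1.79966732e+02 -2.43793303e-02 -8.36812898e+01] 0.05932336760091743
```

View pics/w21a.png

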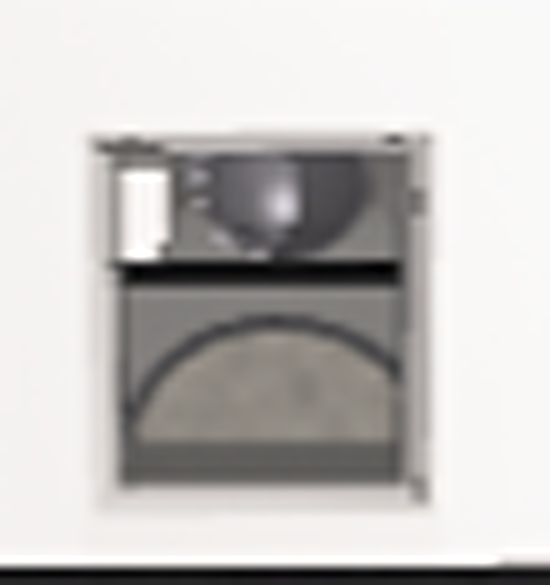

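```bash
python3 - <<'E'
from h import *
import pickle
o,s=pickle.load(open('w21.pkl','rb'));W=wfc(s,o)
px=lambda u,v:(230+(u+.5)/10-.5,115+(v+.5)/9-.5)
z=o['tool_pos'][2]-.059
a=onplane(s,[px(263,322)],z,W);b=onplane(s,[px(288,177)],.110,W);print(a,b,(b-a)[0,:2])
o=get_obs();print(o['tool_pos'],go(np.r_[o['tool_pos'][:2]+(b-a)[0,:2],.195],-83.65,o))
E
```

```text
[[ 0.64355075 -0.27514664  0.14334163]] [[ 0.6424877 -0.2781423  0.11     ]] [-0.00106305 -0.00299565]
[ 0.63689374 -0.22045807  0.20272924] (array([0.0029, 0.0014, 0.0077]), np.float64(-0.04))
```

Call:
play_rows(series=[[40, 0.0028, 0.0012, 0, 0], [40, 0.0028, 0.0012, 0.004, 0], [40, 0.0028, 0.0012, 0.008, 0], [40, 0.0028, 0.0012, 0.008, 0], [40, 0.0028, 0.0012, 0.008, 0]])

```text
clock: 35.25
tool_pos: [0.6354, -0.2237, 0.1935]
orientation: [180.0, 0.0, -83.7]
force: [-0.2, -0.3, -0.7]
opening: 0.0596
```

```bash
python3 - <<'E'
from h import *
import pickle
o=get_obs();s=snapshot('wrist');pickle.dump((o,s),open('w22.pkl','wb'));print(o['tool_pos'],o['orientation'],o['opening'])
f=cv2.cvtColor(s['frame'],cv2.COLOR_RGB2BGR)
cv2.imwrite('pics/w22a.png',cv2.resize(f[115:180,230:285],None,fx=10,fy=9,interpolation=cv2.INTER_CUBIC))
E
```

```text
[ 0.63538682 -0.22369369  0.19354176] [ 1.79975553e+02  2.07680147e-03 -8.37401261e+01] 0.05961099517381365
```

View pics/w22a.png

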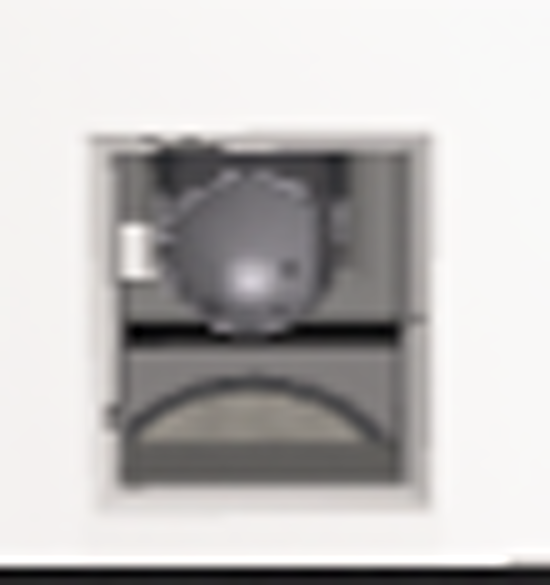

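Call:
play_rows(series=[[40, 0, -0.0005, 0.005, 0], [40, 0, -0.0005, 0.01, 0], [40, 0, -0.0005, 0.015, 0], [40, 0, -0.0005, 0.02, 0], [40, 0, -0.0005, 0.02, 0]])

```text
clock: 35.8
tool_pos: [0.6355, -0.2235, 0.1725]
orientation: [179.9, 0.0, -83.7]
force: [0.0, 1.5, -0.9]
opening: 0.0596
```

Call:
play_rows(series=[[40, 0, 0, 0.008, 0], [40, 0, 0, 0.016, 0], [40, 0, 0, 0.024, 0], [40, 0, 0, 0.03, 0], [40, 0, 0, 0.034, 0], [40, 0, 0, 0.036, 0], [40, 0, 0, 0.036, 0], [40, 0, 0, 0.036, 0]])

```text
clock: 36.6
tool_pos: [0.6362, -0.2236, 0.138]
orientation: [-180.0, -0.0, -83.7]
force: [0.1, 0.6, -0.7]
opening: 0.0594
```

Call:
play_rows(series=[[40, 0, 0, 0.001, 0], [40, 0, 0, 0.0025, 0], [40, 0, 0, 0.0035, 0], [40, 0, 0, 0.0035, 0], [40, 0, 0, 0.0035, 0]])

```text
clock: 37.1
tool_pos: [0.636, -0.2236, 0.1342]
orientation: [180.0, -0.0, -83.7]
force: [0.2, 0.9, -0.8]
opening: 0.0591
```

Call:
play_rows(series=[[40, 0, 0, 0.001, 0], [40, 0, 0, 0.001, 0], [40, 0, 0, 0.001, 0]])

```text
clock: 37.4
tool_pos: [0.6361, -0.2236, 0.1337]
orientation: [-180.0, -0.0, -83.7]
force: [-1.6, 1.5, 3.4]
opening: 0.0593
```

Call:
play_rows(series=[[70, 0, 0, 0, 0], [100, 0, 0, 0, 0], [100, 0, 0, 0, 0], [100, 0, 0, 0, 0], [100, 0, 0, -0.02, 0], [100, 0, 0, -0.06, 0], [100, 0, 0, -0.1, 0], [100, 0, 0, -0.15, 0], [100, 0, 0, -0.19, 0], [100, 0, 0, -0.2, 0]])

```text
clock: 38.4
tool_pos: [0.6374, -0.2242, 0.3396]
orientation: [-179.5, -0.2, -83.7]
force: [0.7, -1.0, -0.6]
opening: 0.0876
```

```bash
python3 - <<'E'
from h import *
import pickle
o=get_obs();s=snapshot('wrist');save(s,'w23');pickle.dump((o,s),open('w23.pkl','wb'));print(o['tool_pos'],o['orientation'],o['opening'],go([.4475,-.1495,.33],-83.7,o))
C=cloud(s,wfc(s,o))
for u,v in [(240,110),(275,110),(240,190),(275,190),(260,165),(240,205)]: print(u,v,C[v,u].round(4))
s=snapshot('side');f=cv2.cvtColor(s['frame'],cv2.COLOR_RGB2BGR)
cv2.imwrite('pics/s23.png',cv2.resize(f[130:310,190:360],None,fx=4,fy=3.3,interpolation=cv2.INTER_CUBIC))
save(snapshot('top'),'t23')
E
```

```text
[ 0.63738645 -0.22422374  0.33958036] [-1.79526343e+02 -1.73108222e-01 -8.37146772e+01] 0.08759917835686898 (array([-0.0951,  0.1806,  0.0078]), np.float64(-0.01))
240 110 [ 0.6639 -0.282   0.0742]
275 110 [ 0.6266 -0.2862  0.0759]
240 190 [ 0.6553 -0.1921  0.0742]
275 190 [ 0.6153 -0.1968  0.0749]
260 165 [ 0.6357 -0.2241  0.0746]
240 205 [ 0.6536 -0.1738  0.0744]
```

View pics/w23.png

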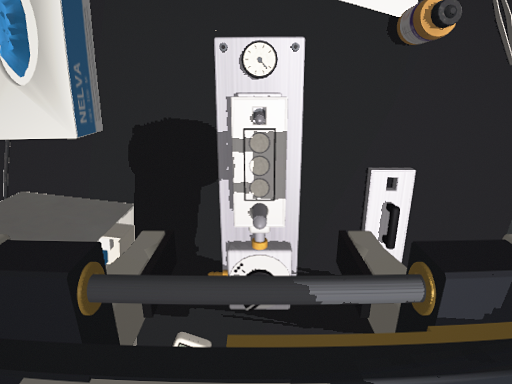

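View pics/s23.png

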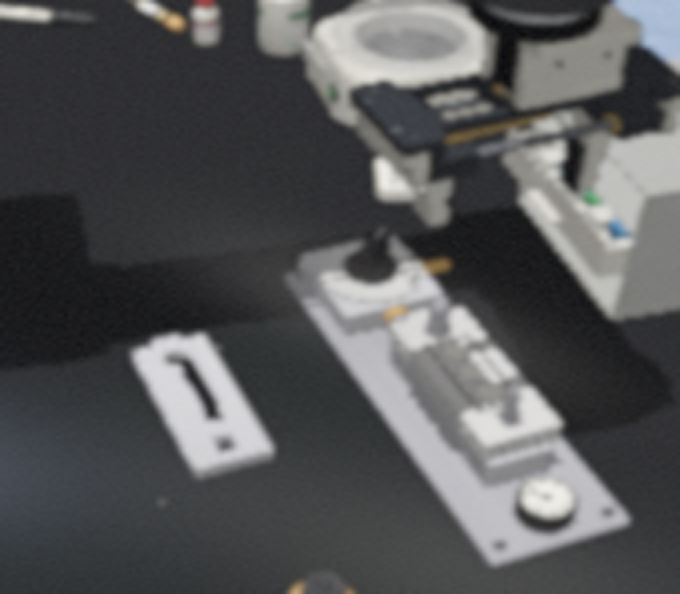

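View pics/t23.png

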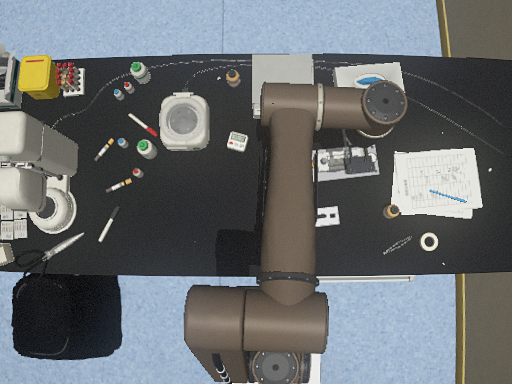

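Call:
play_rows(series=[[100, -0.024, 0.045, 0.008, 0], [100, -0.048, 0.09, 0.008, 0], [100, -0.072, 0.135, 0.008, 0], [100, -0.095, 0.181, 0.03, 0], [100, -0.095, 0.181, 0.08, 0], [100, -0.095, 0.181, 0.13, 0], [100, -0.095, 0.181, 0.17, 0], [100, -0.095, 0.181, 0.2, 0], [100, -0.095, 0.181, 0.22, 0], [100, -0.095, 0.181, 0.22, 0]])

```text
clock: 39.55
tool_pos: [0.4423, -0.149, 0.1093]
orientation: [179.5, 0.0, -83.8]
force: [0.3, -0.0, 0.5]
opening: 0.0878
```

```bash
python3 - <<'E'
from h import *
o=get_obs();s=snapshot('wrist');save(s,'w24');print(o['tool_pos'],o['orientation'],o['opening'],go([.4475,-.1495,.0872],-83.7,o))
E
```

```text
[ 0.44234487 -0.1490494   0.10928005] [ 1.79491972e+02  4.31770340e-02 -8.37837716e+01] 0.08782984504082406 (array([ 0.001 , -0.0053,  0.022 ]), np.float64(-0.08))
```

View pics/w24.png

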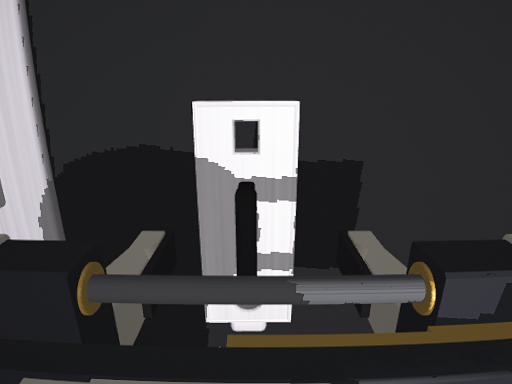

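Call:
play_rows(series=[[100, 0, 0, 0, 0], [100, 0, 0, 0, 0], [100, 0, 0, 0, 0]])

```text
clock: 39.9
tool_pos: [0.4462, -0.1489, 0.1142]
orientation: [-179.9, -0.0, -83.7]
force: [-0.2, -0.1, -0.2]
opening: 0.0879
```

```bash
python3 - <<'E'
from h import *
o=get_obs();s=snapshot('wrist');save(s,'w25');print(o['tool_pos'],o['orientation'],o['opening'],go([.4475,-.1495,.0872],-83.7,o))
E
```

```text
[ 0.44621223 -0.14889319  0.11424342] [-1.79884283e+02 -3.59796875e-03 -8.37348411e+01] 0.0878778965583755 (array([ 0.0007, -0.0012,  0.027 ]), np.float64(-0.03))
```

View pics/w25.png

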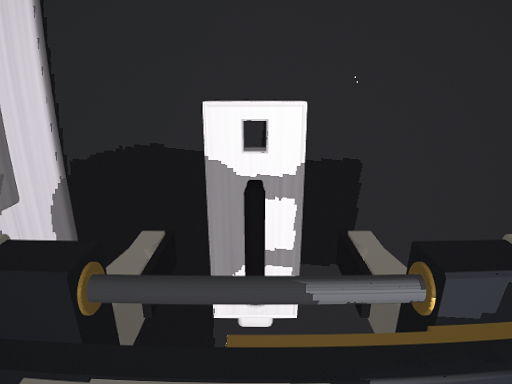

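Call:
play_rows(series=[[100, 0.0007, -0.001, 0.01, 0], [100, 0.0007, -0.001, 0.02, 0], [60, 0.0007, -0.001, 0.0268, 0], [30, 0.0007, -0.001, 0.0268, 0], [0, 0.0007, -0.001, 0.0268, 0], [0, 0.0007, -0.001, 0.0268, 0], [0, 0.0007, -0.001, 0.0268, 0], [0, 0.0007, -0.001, 0.0268, 0], [0, 0.0007, -0.001, 0.0268, 0], [0, 0.0007, -0.001, 0.0268, 0]])

```text
clock: 40.95
tool_pos: [0.4468, -0.1495, 0.0866]
orientation: [-180.0, 0.0, -83.7]
force: [0.5, 0.5, 0.0]
opening: 0.0292
```

Call:
play_rows(series=[[0, 0, 0, 0, 0], [0, 0, 0, 0, 0], [0, 0, 0, 0, 0], [0, 0, 0, 0, 0], [0, 0, 0, 0, 0], [0, 0, 0, 0, 0]])

```text
clock: 41.55
tool_pos: [0.4469, -0.1495, 0.0865]
orientation: [-180.0, -0.0, -83.7]
force: [1.1, 0.1, 1.3]
opening: 0.0115
```

Gripped. Lift and check.

Call:
play_rows(series=[[0, 0, 0, -0.01, 0], [0, 0, 0, -0.03, 0], [0, 0, 0, -0.06, 0], [0, 0, 0, -0.1, 0], [0, 0, 0, -0.14, 0], [0, 0, 0, -0.17, 0], [0, 0, 0, -0.18, 0], [0, 0, 0, -0.18, 0]])

```text
clock: 42.35
tool_pos: [0.4469, -0.1494, 0.2678]
orientation: [-179.8, 0.0, -83.7]
force: [0.3, 0.2, -2.4]
opening: 0.0116
```

```bash
python3 - <<'E'
from h import *
o=get_obs();s=snapshot('wrist');save(s,'w26');print(o['tool_pos'],o['orientation'],o['opening'],o['force'],go([.6366,-.2226,.265],-83.7,o))
E
```

```text
[ 0.44687146 -0.14943487  0.26775886] [-1.79844424e+02  1.17389145e-02 -8.37466486e+01] 0.011602061013410008 [ 0.29444591  0.1842707  -2.44893749] (array([ 0.0934, -0.1806,  0.0032]), np.float64(-0.05))
```

View pics/w26.png

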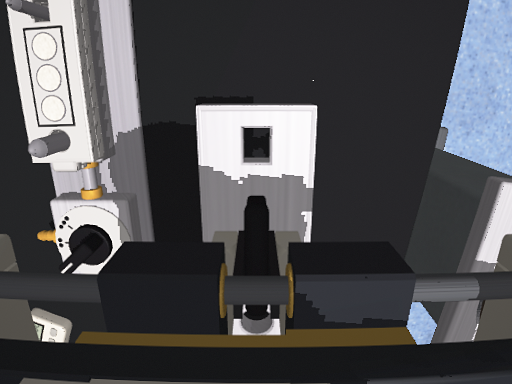

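Call:
play_rows(series=[[0, 0.018, -0.036, 0, 0], [0, 0.037, -0.072, 0, 0], [0, 0.056, -0.108, 0, 0], [0, 0.075, -0.145, 0, 0], [0, 0.09, -0.17, 0, 0], [0, 0.0934, -0.1806, 0.01, 0], [0, 0.0934, -0.1806, 0.03, 0], [0, 0.0934, -0.1806, 0.05, 0], [0, 0.0934, -0.1806, 0.055, 0], [0, 0.0934, -0.1806, 0.055, 0]])

```text
clock: 43.4
tool_pos: [0.6351, -0.2223, 0.209]
orientation: [179.7, 0.1, -83.7]
force: [0.5, -0.3, -1.5]
opening: 0.0118
```

Call:
play_rows(series=[[0, 0, 0, 0, 0], [0, 0, 0, 0, 0], [0, 0, 0, 0, 0]])

```text
clock: 43.7
tool_pos: [0.6368, -0.2226, 0.2126]
orientation: [-179.9, -0.0, -83.7]
force: [-0.2, -0.2, -1.4]
opening: 0.0117
```

```bash
python3 - <<'E'
from h import *
import pickle
o=get_obs();s=snapshot('wrist');save(s,'w27');pickle.dump((o,s),open('w27.pkl','wb'));print(o['tool_pos'],o['orientation'],o['opening'])
f=cv2.cvtColor(s['frame'],cv2.COLOR_RGB2BGR)
cv2.imwrite('pics/w27a.png',cv2.resize(f[115:180,230:285],None,fx=10,fy=9,interpolation=cv2.INTER_CUBIC))
E
```

```text
[ 0.63678821 -0.22260963  0.21256519] [-1.79906248e+02 -2.05157517e-02 -8.37282881e+01] 0.011744596183636142
```

View pics/w27a.png

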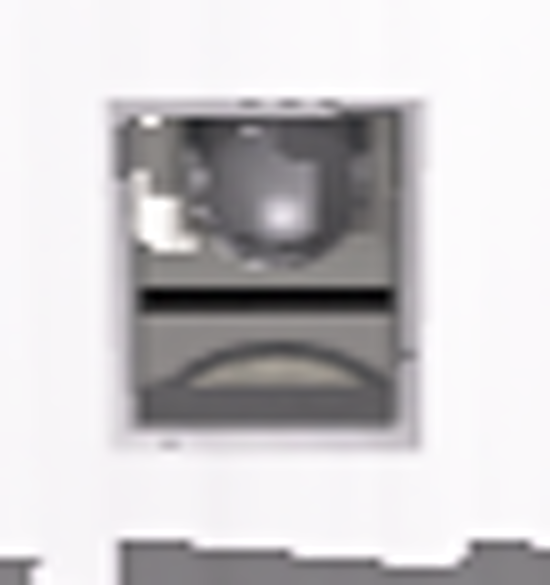

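```bash
python3 - <<'E'
from h import *
import pickle
o,s=pickle.load(open('w27.pkl','rb'));W=wfc(s,o)
px=lambda u,v:(230+(u+.5)/10-.5,115+(v+.5)/9-.5)
z=o['tool_pos'][2]-.0724
a=onplane(s,[px(267,274)],z,W);b=onplane(s,[px(278,187)],.110,W);print(a,b,(b-a)[0,:2])
o=get_obs();print(o['tool_pos'],go(np.r_[o['tool_pos'][:2]+(b-a)[0,:2],.205],-83.65,o))
E
```

```text
[[ 0.64342651 -0.27760761  0.14016519]] [[ 0.64285938 -0.27822882  0.11      ]] [-0.00056713 -0.00062121]
[ 0.63671702 -0.2226363   0.212415  ] (array([0.0006, 0.0006, 0.0074]), np.float64(-0.08))
```

Call:
play_rows(series=[[0, 0.0005, 0.0006, 0.004, 0], [0, 0.0005, 0.0006, 0.008, 0], [0, 0.0005, 0.0006, 0.012, 0], [0, 0.0005, 0.0006, 0.016, 0], [0, 0.0005, 0.0006, 0.02, 0], [0, 0.0005, 0.0006, 0.024, 0], [0, 0.0005, 0.0006, 0.024, 0]])

```text
clock: 44.45
tool_pos: [0.6356, -0.2231, 0.1865]
orientation: [179.9, 0.0, -83.7]
force: [-0.1, -0.1, -2.2]
opening: 0.0116
```

Call:
play_rows(series=[[0, 0, 0, 0.006, 0], [0, 0, 0, 0.012, 0], [0, 0, 0, 0.018, 0], [0, 0, 0, 0.022, 0], [0, 0, 0, 0.024, 0], [0, 0, 0, 0.025, 0], [0, 0, 0, 0.025, 0], [0, 0, 0, 0.025, 0]])

```text
clock: 45.25
tool_pos: [0.6361, -0.2233, 0.1627]
orientation: [-180.0, -0.0, -83.7]
force: [-0.4, 0.0, -3.0]
opening: 0.0117
```

Call:
play_rows(series=[[0, 0, 0, 0.001, 0], [0, 0, 0, 0.002, 0], [0, 0, 0, 0.002, 0]])

```text
clock: 45.55
tool_pos: [0.636, -0.2232, 0.1606]
orientation: [-180.0, -0.0, -83.7]
force: [-0.5, 0.1, -2.0]
opening: 0.0116
```

Call:
play_rows(series=[[0, 0, 0, 0.0008, 0], [0, 0, 0, 0.0008, 0], [0, 0, 0, 0.0008, 0]])

```text
clock: 45.85
tool_pos: [0.6361, -0.2232, 0.1606]
orientation: [-180.0, -0.0, -83.7]
force: [-2.8, 0.9, 5.6]
opening: 0.0121
```

Seated. Release and rise.

Call:
play_rows(series=[[50, 0, 0, 0, 0], [100, 0, 0, 0, 0], [100, 0, 0, 0, 0], [100, 0, 0, 0, 0], [100, 0, 0, 0, 0], [100, 0, 0, -0.02, 0], [100, 0, 0, -0.06, 0], [100, 0, 0, -0.11, 0], [100, 0, 0, -0.16, 0], [100, 0, 0, -0.18, 0]])

```text
clock: 46.85
tool_pos: [0.6371, -0.2238, 0.346]
orientation: [-179.6, -0.2, -83.7]
force: [0.4, -0.2, -0.2]
opening: 0.0848
```

```bash
python3 - <<'E'
from h import *
o=get_obs();s=snapshot('wrist');save(s,'w28');W=wfc(s,o);C=cloud(s,W)
print(o['tool_pos'],o['orientation'],go([.6178,-.0532,.25],46.3,o))
m=(C[...,2]>.08)&(C[...,2]<.094)&(abs(C[...,0]-.636)<.05)&(abs(C[...,1]+.222)<.1)
P=C[m];print(len(P),np.linalg.lstsq(np.c_[P[:,:2]-[.636,-.222],np.ones(len(P))],P[:,2],rcond=None)[0])
m=(C[...,2]>.104)&(C[...,2]<.116)&(abs(C[...,0]-.636)<.02)&(abs(C[...,1]+.222)<.035);P=C[m];print(len(P),P.mean(0),P.min(0),P.max(0))
E
```

```text
[ 0.63713917 -0.2238375   0.34600681] [-1.79578182e+02 -1.70141106e-01 -8.37127963e+01] (array([-0.172 ,  0.0012,  0.0955]), np.float64(-130.01))
6320 [0.00035616 0.00046946 0.0882862 ]
647 [ 0.63743658 -0.22554327  0.11352181] [ 0.62899745 -0.25421004  0.10652298] [ 0.64562398 -0.19374531  0.11596931]
```

View pics/w28.png

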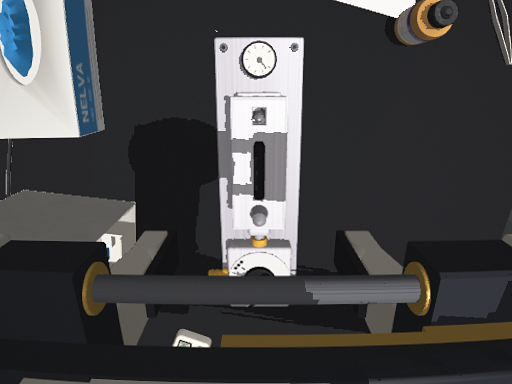

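Call:
play_rows(series=[[100, -0.03, 0, 0, -8.5], [100, -0.06, 0, 0, -17], [100, -0.09, 0, 0, -25.5], [100, -0.12, 0, 0, -34], [100, -0.15, 0, 0, -42.5], [100, -0.172, 0.001, 0.02, -51], [100, -0.172, 0.001, 0.04, -59.5], [100, -0.172, 0.001, 0.06, -68], [100, -0.172, 0.001, 0.08, -76.5], [100, -0.172, 0.001, 0.095, -85]])

```text
clock: 47.9
tool_pos: [0.6156, -0.0522, 0.2429]
orientation: [-180.0, 0.1, 1.6]
force: [-0.8, 0.7, 0.4]
opening: 0.0877
```

Call:
play_rows(series=[[100, 0, 0, 0, -8.5], [100, 0, 0, 0, -17], [100, 0, 0, 0, -25.5], [100, 0, 0, 0, -34], [100, 0, 0, 0, -42.5], [100, 0, 0, 0, -45], [100, 0, 0, 0, -45], [100, 0, 0, 0, -45]])

```text
clock: 48.7
tool_pos: [0.6161, -0.0524, 0.2444]
orientation: [-180.0, 0.0, 46.2]
force: [0.4, 0.6, 0.0]
opening: 0.0879
```

```bash
python3 - <<'E'
from h import *
o=get_obs();s=snapshot('wrist');save(s,'w29')
print(o['tool_pos'],o['orientation'],go([.6178,-.0530,.1275],46.4,o),o['joint_pos'].round(1))
E
```

```text
[ 0.61606013 -0.05238299  0.2443953 ] [-1.79986566e+02  1.46827734e-02  4.61612525e+01] (array([0.0008, 0.0017, 0.1169]), np.float64(-0.24)) [ 13.2  17.2 -10.6  -0.  -62.2 123. ]
```

View pics/w29.png

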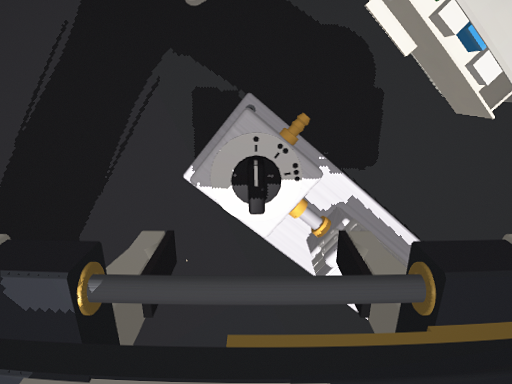

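Call:
play_rows(series=[[100, 0.0008, 0.0012, 0.04, -0.2], [100, 0.0008, 0.0012, 0.075, -0.2], [100, 0.0008, 0.0012, 0.1, -0.2], [100, 0.0008, 0.0012, 0.112, -0.2], [50, 0.0008, 0.0012, 0.117, -0.2], [0, 0.0008, 0.0012, 0.117, -0.2], [0, 0.0008, 0.0012, 0.117, -0.2], [0, 0.0008, 0.0012, 0.117, -0.2], [0, 0.0008, 0.0012, 0.117, -0.2], [0, 0.0008, 0.0012, 0.117, -0.2]])

```text
clock: 49.75
tool_pos: [0.6178, -0.0526, 0.1283]
orientation: [180.0, -0.1, 46.5]
force: [0.0, 0.9, 0.4]
opening: 0.0452
```

Call:
play_rows(series=[[0, 0, 0, 0, 0], [0, 0, 0, 0, 0], [0, 0, 0, 0, 0], [0, 0, 0, 0, 0], [0, 0, 0, 0, 0], [0, 0, 0, 0, 0], [0, 0, 0, 0, 0], [0, 0, 0, 0, 0]])

```text
clock: 50.55
tool_pos: [0.6169, -0.0518, 0.1276]
orientation: [-179.9, 0.0, 46.5]
force: [-3.0, 5.0, 4.2]
opening: 0.0141
```

Call:
play_rows(series=[[0, 0, 0, 0, 8], [0, 0, 0, 0, 16], [0, 0, 0, 0, 24], [0, 0, 0, 0, 32], [0, 0, 0, 0, 40], [0, 0, 0, 0, 48], [0, 0, 0, 0, 56], [0, 0, 0, 0, 64], [0, 0, 0, 0, 72], [0, 0, 0, 0, 80]])

```text
clock: 51.55
tool_pos: [0.6169, -0.0524, 0.1276]
orientation: [180.0, 0.1, -33.9]
force: [-2.8, 1.7, 3.5]
opening: 0.0137
```

Call:
play_rows(series=[[0, 0, 0, 0, 1], [0, 0, 0, 0, 1], [0, 0, 0, 0, 1], [0, 0, 0, 0, 1]])

```text
clock: 51.95
tool_pos: [0.6169, -0.0524, 0.1276]
orientation: [180.0, 0.1, -34.3]
force: [-4.9, 3.6, 5.4]
opening: 0.014
```

```bash
python3 - <<'E'
from h import *
o=get_obs();s=snapshot('wrist');save(s,'w30')
print(o['tool_pos'],o['orientation'],o['force'],o['opening'])
E
```

```text
[ 0.61693262 -0.05240659  0.1276206 ] [ 1.79966262e+02  6.61521042e-02 -3.43059884e+01] [-4.91261557  3.62074229  5.35098462] 0.013953990528277418
```

View pics/w30.png

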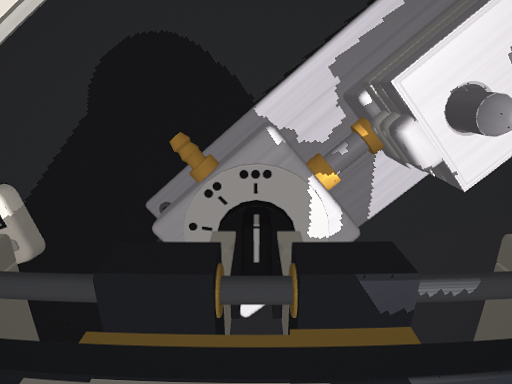

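Pointer is on three dots. Release and withdraw.

Call:
play_rows(series=[[100, 0, 0, 0, 0], [100, 0, 0, 0, 0], [100, 0, 0, 0, 0], [100, 0, 0, 0, 0], [100, 0, 0, 0, 0], [100, 0, 0, -0.04, 0], [100, 0, 0, -0.09, 0], [100, -0.02, 0, -0.14, 0], [100, -0.06, 0, -0.18, 0], [100, -0.1, 0, -0.22, 0]])

```text
clock: 53.0
tool_pos: [0.5442, -0.0024, 0.3374]
orientation: [-180.0, -0.0, -34.6]
force: [1.6, 1.5, 0.4]
opening: 0.086
```

Call:
play_rows(series=[[100, 0, 0, 0, -8], [100, 0, 0, 0, -16], [100, 0, 0, 0, -24], [100, 0, 0, 0, -32], [100, 0, 0, 0, -40], [100, 0, 0, 0, -40], [100, 0, 0, 0, -40]])

```text
clock: 53.7
tool_pos: [0.5449, -0.0026, 0.3358]
orientation: [180.0, -0.0, 5.2]
force: [0.3, 0.3, -0.4]
opening: 0.0877
```

```bash
python3 - <<'E'
from h import *
o=get_obs();s=snapshot('wrist');save(s,'w31')
print(o['tool_pos'],o['orientation'],o['force'],o['opening'])
s=snapshot('side');save(s,'s31');f=cv2.cvtColor(s['frame'],cv2.COLOR_RGB2BGR)
cv2.imwrite('pics/s31a.png',cv2.resize(f[130:330,220:360],None,fx=4,fy=3,interpolation=cv2.INTER_CUBIC))
save(snapshot('top'),'t31')
E
```

```text
[ 0.5448951  -0.0026029   0.33580911] [ 1.79999874e+02 -3.56730307e-03  5.23444567e+00] [ 0.34124305  0.29621309 -0.42109802] 0.08769737377546065
```

View pics/w31.png

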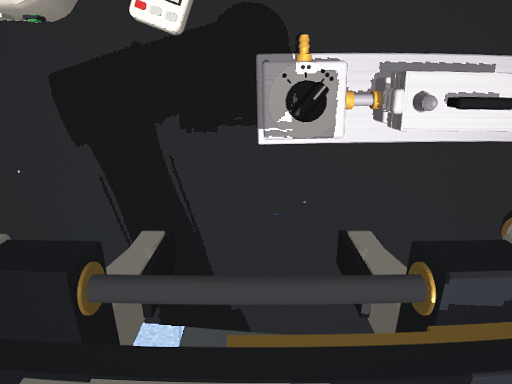

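View pics/s31.png

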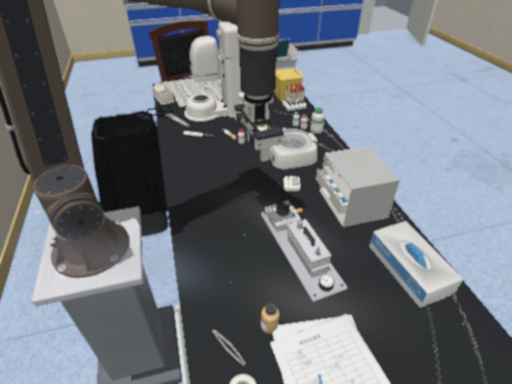

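View pics/t31.png

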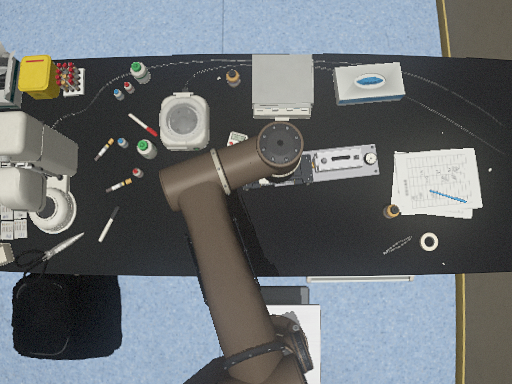

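The knob's pointer at (315,92) is on three dots. The stack and cover sit on the manifold, the bottles are where they were, and no plates are left on the bench.

```bash
python3 - <<'E'
from h import *
print(close_job())
E
```

```text
the job is handed in; nothing more can be done
None
```

I turned the selector to one dot (vent) and laid the cover on the bench. Then I threaded both plates I found over the two pins, put the cover back on top, and turned the selector to three dots. I handed the job in at about 54 s of the 210 s; it reports no verdict.

What the last checks showed:
- **Stack:** the top of the two plates measured about 74.5 mm above the bench, against 74 mm expected.
- **Cover:** it lies flat with its top at 88.3 mm, against 88 mm expected, handle up.
- **Threading:** just before lowering, each slot was lined up with the thin pin to about half a millimetre in the wrist picture. Lowering met almost no force until contact. I could not see the round holes over the thick pin directly, so those rest on the flat seating and the heights.
- **Selector:** the pointer is on three dots in the wrist picture taken after release.
- **Bottles and gripper:** the bottles look to be where they started, judged by eye in the top view and not measured. The gripper is clear and open.
- **Number of plates:** only two were visible in all the views, so I took two as the full set.

The first plate needed one extra set-down and regrasp, because the first grip would have put the last joint within about 3° of its limit. No check failed or disagreed.

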